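# Hang the guards and click the cup heads onto a mixing station

### The arm

A 7-joint arm with a two-finger parallel gripper is mounted at the origin on a cart in front of the work surface, level with it; the furniture and walls round the work are solid. World frame = base frame: x ahead of the robot, y to its left, z up, the work surface at z = 0. Lengths are in m, angles in rad, forces in N, time in s.
With the tool pointing down it reaches from about 0.4 to 0.85 m from the base axis. Payload 4.5 kg.
Tool frame: the origin (TCP) lies on the centre line of the jaws, within the pads' length; the fingertips stand 8 mm ahead of it and the grasp point (between the pads) lies 11 mm behind it (env.tcp_to_tips is the distance from the TCP to the fingertips, in m); z points along the fingers, x is the direction in which the jaws open and shut, and the axes are right-handed (so a half turn about z gives the same grasp; the last joint's range is limited). The gripper opens to 85 mm and grips with 20 to 120 N. Pads are 22 mm wide; open, the fingers measure 114 mm over their backs; the gripper's body (76 mm by 85 mm) begins 54 mm behind the grasp point. The pads swing forward as they close: fully open they stand 13 mm farther back than shut.
Start: joints at [1.167, 0.689, -0.195, 1.565, 0.157, 0.902, -0.215], TCP at [0.265, -0.566, 0.239] pointing down, gripper open.
Joint ranges: [-3.01, 3.01], [-0.46, 2.08], [-1.47, 1.51], [0.13, 2.56], [-1, 4.14], [0.04, 2.09], [-2.66, 2.66]. Speed limits (rad/s): [2.57, 2.57, 3.14, 3.14, 3.14, 3.14, 3.14].

### API

Orientations are given as a rotation vector (axis times angle).
In Python, from rig import env gives the robot as it stands.
- The arm moves only by the shell command python3 -m jog 'ROWS' [OPENING] [FORCE]. ROWS is JSON, a list of rows, each a list of 6 numbers: the shift along the tool's x, y, z in cm, then the turn, a rotation vector about the tool's x, y, z in rad. In form: [[x, y, z, rx, ry, rz], ...]. A call has 1 to 8 rows; each row shifts and turns the commanded pose from where the row before left it, along the tool's axes as they then stand; what a row does not reach is not made up. A row lasts 1/8 s, in which the tool goes at most 62.5 mm and 10.7 degrees, less where a joint would pass 70% of its speed; a pose out of reach is approached as far as the arm can. A call is refused whole if a number of a shift passes 6.25 or a number of a turn 0.188, either way. A call with a gripper value outside its range is refused whole. OPENING is the opening, from 0 (shut) to 1 (fully open), set as the call begins (- or left out, the last holds). The fingers move at their own pace and stop on an object; FORCE is the grip in N (left out, the last holds). Time passes only in rows, so rows that do not move let the fingers close. It gives the time, the measured TCP pose, the force and the opening at its end, in the units of the state.
- env.get_obs(): the state, without advancing time (a new reading comes with each control period).
- env.snapshot(name): name is "scene" or "top"; returns a dict with "img" (480x640x3 uint8, red, green, blue), "fx", "fy", "cx", "cy" (pixels), "R" (3x3) and "t" (3): a world point X has camera coordinates R X + t. Camera axes: x right, y down, z forward; pixel columns grow to the right and rows downward; lengths in m; the calibration is good to about 2 mm. A picture is of the moment at which its call begins. There is no depth.
- env.hand_in(): hands the job in, once; it reports no verdict.
The state is a dict: "clock": time; "joints": joint angles; "dq": joint speeds; "effort": joint torques, N m; "tcp_pos": TCP position; "ee_rot": TCP orientation; "wrist_force": force on the tool from outside, world axes, zero at the start; "moment": the same for the moment, N m; "width": finger opening in m.
Only numpy, scipy, OpenCV 4.12 (cv2) and the standard library are available. Lean on these libraries where they do the work, as an engineer would, in place of code of your own. Each camera call takes 0.05 s, during which the arm holds its last target. There are 200 camera calls.

### The job

Get the mixing station ready: lift every stirrup-shaped guard off the station's square drives and hang it astride the horizontal bar of the rail behind, legs down either side of the bar, and push every cup head that stands on the bench fully down onto a drive of its own until the drive's spring ball clicks into the head's groove and the head sits on its shoulder. When all guards hang and all heads are home, swing the station's lever all the way over, away from the robot. Do not disturb the timer, the roll of tape and the petri dish lying about.

Things in the scene. Friction and masses are not known exactly. Their poses are not given: they have to be found in the camera images.
- station: Mixing station: flat white box with an aluminium deck, fixed for the run, 110 mm deep (x) by 380 mm long (y from -170 to +210 mm), deck 40 mm above the bench. Origin on the bench; x away from the robot, y to the left, z up. On the line x = 0 it carries three upright square drives at y = -125, -25 and +75 mm, and a lever at y = +170 mm.
- drive0_seat (a point): Centre of the 38 mm round shoulder at the foot of the right-hand (-y) drive, 46 mm above the bench, 6 mm above the deck; axes as the station's. The steel drive rises 30 mm from here: 16 mm square, sides along the station's x and y, the top 8 mm tapering to 10 mm square. A head that is home has its foot on this point. The drive is bare or has a guard over it.
- ball0 (a joint): How far the spring ball in the front (-x) face of drive0 is pressed in (m): 0 = out, 4 mm proud, 11 mm above the shoulder; 0.004 = flush. A head merely set on the drive stops on the ball, about 10 to 13 mm short of home; a push of 5 to 10 N drives it past, and the ball springs out again into the head's groove (the click) near the shoulder.
- drive1_seat (a point): Centre of the 38 mm round shoulder at the foot of the middle drive, 46 mm above the bench, 6 mm above the deck; axes as the station's. The steel drive rises 30 mm from here: 16 mm square, sides along the station's x and y, the top 8 mm tapering to 10 mm square. A head that is home has its foot on this point. The drive is bare or has a guard over it.
- ball1 (a joint): How far the spring ball in the front (-x) face of drive1 is pressed in (m): 0 = out, 4 mm proud, 11 mm above the shoulder; 0.004 = flush. A head merely set on the drive stops on the ball, about 10 to 13 mm short of home; a push of 5 to 10 N drives it past, and the ball springs out again into the head's groove (the click) near the shoulder.
- drive2_seat (a point): Centre of the 38 mm round shoulder at the foot of the left-hand (+y) drive, 46 mm above the bench, 6 mm above the deck; axes as the station's. The steel drive rises 30 mm from here: 16 mm square, sides along the station's x and y, the top 8 mm tapering to 10 mm square. A head that is home has its foot on this point. The drive is bare or has a guard over it.
- ball2 (a joint): How far the spring ball in the front (-x) face of drive2 is pressed in (m): 0 = out, 4 mm proud, 11 mm above the shoulder; 0.004 = flush. A head merely set on the drive stops on the ball, about 10 to 13 mm short of home; a push of 5 to 10 N drives it past, and the ball springs out again into the head's groove (the click) near the shoulder.
- lever (a joint): Lever at the left (+y) end of the station, hinged about the station's y axis 62 mm above the bench: 0 = leaning towards the robot (0.5 rad before upright), 1.0 = fully over, leaning away (0.5 rad past upright). Friction 0.06 N m; it stays where it is left. Starts at 0 to 0.15.
- lever_tip (a point): Centre of the lever's black ball knob (26 mm in diameter), 55 mm from the hinge; 110 mm above the bench at either end of the swing, 117 mm in the middle; it travels 53 mm along the station's x.
- rail: Rail behind the station, fixed for the run: a horizontal round steel bar, 12 mm in diameter, 300 mm long, along its y, on two 16 mm posts at its ends; bar axis 160 mm above the bench. Origin on the bench under the middle of the bar; x away from the robot.
- rail_top (a point): Middle of the bar's length, on top of the bar, 166 mm above the bench; y along the bar (posts at y = -150 and +150 mm), z up. Room for three guards side by side, about 85 mm apart.
- guard0_tab (a point): Guard 0 (may be absent), a 60 g grey stirrup 54 (x) x 26 (y) x 97 mm: two legs 60 mm high, 44 mm apart inside, a 5 mm crown, an upright finger tab on it, 26 mm along x and 10 mm thick along y. This point: the tab's centre, 80 mm above the feet, 15 mm above the crown, 16 mm below the tab's top. Stands astride a drive, its x within 0.4 rad of the row. Hung: y along the bar, this point 20 mm above it.
- guard1_tab (a point): Guard 1 (may be absent), alike: a grey stirrup 54 (x) x 26 (y) x 97 mm, standing astride a drive; this point is the centre of its finger tab (26 mm along x, 10 mm thick along y), 80 mm above its feet, 15 mm above its crown, 20 mm above the bar when hung, y along the bar.
- guard2_tab (a point): Guard 2 (may be absent), alike: a grey stirrup 54 (x) x 26 (y) x 97 mm, standing astride a drive; this point is the centre of its finger tab (26 mm along x, 10 mm thick along y), 80 mm above its feet, 15 mm above its crown, 20 mm above the bar when hung, y along the bar.
- head0_center (a point): Cup head 0 (may be absent), 150 g, 66 mm high; this point: on its axis, 33 mm above the foot. Below, a 54 mm square foot 6 mm thick and a 34 mm square socket (18 mm square hole, 34 mm deep); then a 44 mm square aluminium body from 1 to 27 mm above this point, to grip; on top a 6 mm rubber cup. All squares lie along its x and y: it fits a drive in any quarter turn. Stands upright left of the station.
- head1_center (a point): Cup head 1 (may be absent), alike: 66 mm high, 44 mm square aluminium body from 1 to 27 mm above this point, rubber cup on top, 54 mm square foot with the socket's mouth below; this point is on its axis, 33 mm above the foot, axes along the squares. Stands upright on the bench, left of the station.
- head2_center (a point): Cup head 2 (may be absent), alike: 66 mm high, 44 mm square aluminium body from 1 to 27 mm above this point, rubber cup on top, 54 mm square foot with the socket's mouth below; this point is on its axis, 33 mm above the foot, axes along the squares. Stands upright on the bench, left of the station.
- timer: White bench timer, 66 x 66 x 18 mm, origin at its underside; bystander, leave alone.
- tape_roll: Roll of yellow tape, 83 mm in diameter, 19 mm high, origin at its underside; bystander, leave alone.
- petri: Petri dish behind the rail, 90 mm in diameter, 16 mm high, origin at its underside; bystander, leave alone.
There are look-alikes about, which are no part of the job. Leave any blue or yellow look-alike of the part that bears head0_center alone.

How it is judged:
On the way, in this order (a step that is already met when the one before it is completed fails the run):
1. every guard hangs astride the rail's bar and every head is clicked home on a drive of its own (z of guard0_tab in the frame of rail_top between 0.014 and 0.028 m and x of guard0_tab in the frame of rail_top between -0.024 and 0.024 m and y of guard0_tab in the frame of rail_top between -0.14 and 0.14 m and angle between each of guard0_tab, guard1_tab, guard2_tab's own z axis and vertical below 0.35 rad and z of guard1_tab in the frame of rail_top between 0.014 and 0.028 m and x of guard1_tab in the frame of rail_top between -0.024 and 0.024 m and y of guard1_tab in the frame of rail_top between -0.14 and 0.14 m and z of guard2_tab in the frame of rail_top between 0.014 and 0.028 m and x of guard2_tab in the frame of rail_top between -0.024 and 0.024 m and y of guard2_tab in the frame of rail_top between -0.14 and 0.14 m and ((horizontal distance between head0_center and drive0_seat below 0.004 m and z of head0_center in the frame of drive0_seat between 0.03 and 0.0355 m and angle between head0_center's own z axis and vertical below 0.06 rad and value of joint ball0 below 0.0015 m) or (horizontal distance between head0_center and drive1_seat below 0.004 m and z of head0_center in the frame of drive1_seat between 0.03 and 0.0355 m and angle between head0_center's own z axis and vertical below 0.06 rad and value of joint ball1 below 0.0015 m) or (horizontal distance between head0_center and drive2_seat below 0.004 m and z of head0_center in the frame of drive2_seat between 0.03 and 0.0355 m and angle between head0_center's own z axis and vertical below 0.06 rad and value of joint ball2 below 0.0015 m)) and ((horizontal distance between head1_center and drive0_seat below 0.004 m and z of head1_center in the frame of drive0_seat between 0.03 and 0.0355 m and angle between head1_center's own z axis and vertical below 0.06 rad and value of joint ball0 below 0.0015 m) or (horizontal distance between head1_center and drive1_seat below 0.004 m and z of head1_center in the frame of drive1_seat between 0.03 and 0.0355 m and angle between head1_center's own z axis and vertical below 0.06 rad and value of joint ball1 below 0.0015 m) or (horizontal distance between head1_center and drive2_seat below 0.004 m and z of head1_center in the frame of drive2_seat between 0.03 and 0.0355 m and angle between head1_center's own z axis and vertical below 0.06 rad and value of joint ball2 below 0.0015 m)) and ((horizontal distance between head2_center and drive0_seat below 0.004 m and z of head2_center in the frame of drive0_seat between 0.03 and 0.0355 m and angle between head2_center's own z axis and vertical below 0.06 rad and value of joint ball0 below 0.0015 m) or (horizontal distance between head2_center and drive1_seat below 0.004 m and z of head2_center in the frame of drive1_seat between 0.03 and 0.0355 m and angle between head2_center's own z axis and vertical below 0.06 rad and value of joint ball1 below 0.0015 m) or (horizontal distance between head2_center and drive2_seat below 0.004 m and z of head2_center in the frame of drive2_seat between 0.03 and 0.0355 m and angle between head2_center's own z axis and vertical below 0.06 rad and value of joint ball2 below 0.0015 m))), for 0.2 s.
2. then the lever is swung fully over (value of joint lever above 0.85 rad), for 0.2 s.
At the end, for the whole second after the job is handed in: Every guard hangs astride the bar (crown within 8 mm of its top, tilt under 0.35 rad); every head is home on a drive (foot within 2.5 mm of the shoulder, 4 mm of the axis, upright to 0.06 rad, ball out to 1.5 mm); the lever, swung last, is at 0.85 rad or more; all released and at rest (all of step 1 and contact force between each of guard0, guard1, guard2, head0, head1, head2 and the fingers below 0.05 N and linear speed of each of guard0, guard1, guard2, head0, head1, head2 below 0.02 m/s and value of joint lever above 0.85 rad); the robot touches nothing.
It fails at once if the bench timer is shifted by more than 3 cm (distance of timer from where it was at the start of the episode above 0.03 m).
It fails at once if the roll of tape is shifted by more than 3 cm (distance of tape_roll from where it was at the start of the episode above 0.03 m).
It fails at once if the petri dish is shifted by more than 3 cm (distance of petri from where it was at the start of the episode above 0.03 m).
Of guard0, guard1, guard2 only 2 to 3 are there at a start; the rules pass over those that are not, and their reading is None.
Of head0, head1, head2 only 2 to 3 are there at a start; the rules pass over those that are not, and their reading is None.
At some moment in a run one of head0, head1, head2 may be knocked a few centimetres aside while the robot is not near it.
It also fails if it takes over 210 s, if anything falls off the work surface, if the arm or the gripper's body presses on something with over 40 N, if the wrist force passes 120 N, or if a joint passes its speed limit or range.

## Working session

There is one attempt and no reset: what is moved stays moved. The work goes in short steps, Python scripts to look and compute and a shell command to move; the robot and the scene stay as the last step left them, time stands still between calls to the robot, and variables do not carry over. Pictures are saved under pics/ and viewed, about 12 in all and at most 16, crops included, and the job is handed in when it is done.

```bash
ls; mkdir -p pics; python3 - <<'E'
from rig import env
import cv2,numpy as np
o=env.get_obs()
print({k:np.round(v,3) if not isinstance(v,dict) else v for k,v in o.items()}, env.tcp_to_tips)
for n in ("scene","top"):
    s=env.snapshot(n); cv2.imwrite(f"pics/{n}0.png",s["img"][...,::-1])
    print(n,s["fx"],s["fy"],s["cx"],s["cy"],np.round(s["R"],4).tolist(),np.round(s["t"],4).tolist(), "cam pos",np.round(-s["R"].T@s["t"],3))
E
```

```text
pics
{'clock': np.float64(0.0), 'joints': array([ 1.167,  0.69 , -0.195,  1.566,  0.157,  0.902, -0.215]), 'dq': array([-0.001, -0.001, -0.   ,  0.   , -0.001,  0.   ,  0.001]), 'effort': array([-0.0000e+00, -5.3961e+01, -1.2670e+00, -1.5854e+01,  9.0000e-03,
        9.0000e-03, -0.0000e+00]), 'tcp_pos': array([ 0.265, -0.566,  0.238]), 'ee_rot': array([-2.65 ,  1.686,  0.003]), 'wrist_force': array([ 0.438, -0.211, -0.858]), 'moment': array([ 0.005, -0.004, -0.027]), 'width': np.float64(0.085)} 0.008
scene 492.0574545728662 492.0574545728662 316.4240551278873 240.07548753818637 [[-0.7023, -0.7117, 0.0125], [-0.3892, 0.3692, -0.8439], [0.5961, -0.5976, -0.5363]] [0.4686, 0.2966, 1.3207] cam pos [-0.343  1.013  0.953]
top 572.1607948134509 572.1607948134509 325.90284282158996 245.32649389825605 [[0.4789, -0.8778, 0.0107], [-0.7847, -0.4334, -0.4432], [0.3937, 0.2038, -0.8964]] [-0.186, 0.5638, 1.5804] cam pos [-0.091 -0.241  1.668]
```

View pics/scene0.png

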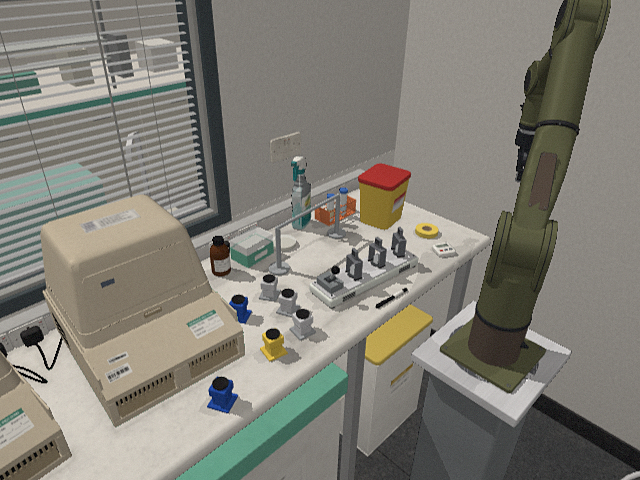

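View pics/top0.png

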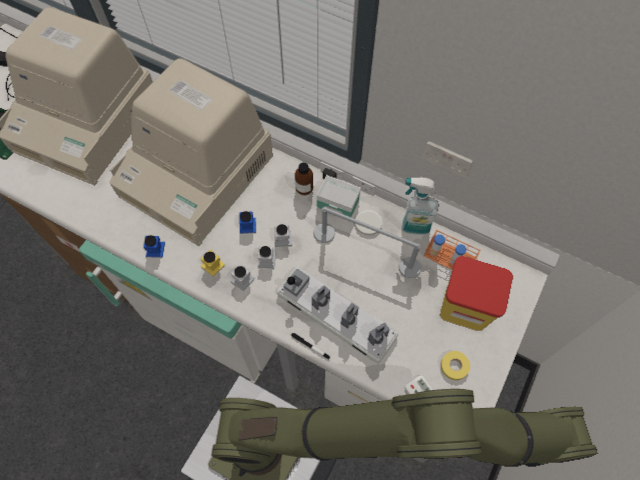

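The top view shows three grey guards on the drives at about (321,298), (349,316) and (378,335), and the lever knob near (291,283). The grey heads are at (282,233), (265,257) and (241,275). The look-alikes are blue at (247,220) and (152,245), and yellow at (211,262). I'll crop closer to check.

```bash
cat > h.py <<'E'
import cv2,numpy as np
from rig import env
from scipy.spatial.transform import Rotation as Ro
def ray(s,u,v):
    d=s["R"].T@np.array([(u-s["cx"])/s["fx"],(v-s["cy"])/s["fy"],1.]); return -s["R"].T@s["t"],d
def onz(s,u,v,z):
    c,d=ray(s,u,v); return c+d*(z-c[2])/d[2]
def proj(s,X):
    p=s["R"]@np.asarray(X,float)+s["t"]; return np.array([s["fx"]*p[0]/p[2]+s["cx"],s["fy"]*p[1]/p[2]+s["cy"]])
def tri(a,ua,b,ub):
    A=[];B=[]
    for s,u in((a,ua),(b,ub)):
        c,d=ray(s,*u); d/=np.linalg.norm(d); P=np.eye(3)-np.outer(d,d); A.append(P);B.append(P@c)
    X=np.linalg.lstsq(np.vstack(A),np.hstack(B),rcond=None)[0]
    return X,max(np.linalg.norm(A[i]@X-B[i]) for i in(0,1))
def crop(s,x0,y0,x1,y1,k,name):
    im=cv2.resize(s["img"][y0:y1,x0:x1,::-1],None,fx=k,fy=k,interpolation=cv2.INTER_CUBIC); cv2.imwrite(name,im)
def state():
    o=env.get_obs(); R=Ro.from_rotvec(o["ee_rot"]).as_matrix()
    return o,R
def tool(dx):  # world shift (m) -> tool cm
    return np.round(state()[1].T@np.asarray(dx)*100,2)
E
python3 - <<'E'
from h import *
a=env.snapshot("top");b=env.snapshot("scene")
crop(a,225,205,425,355,4,"pics/t1.png"); crop(b,250,175,430,345-35,4,"pics/s1.png")
E
```

```text
(no output)
```

View pics/t1.png

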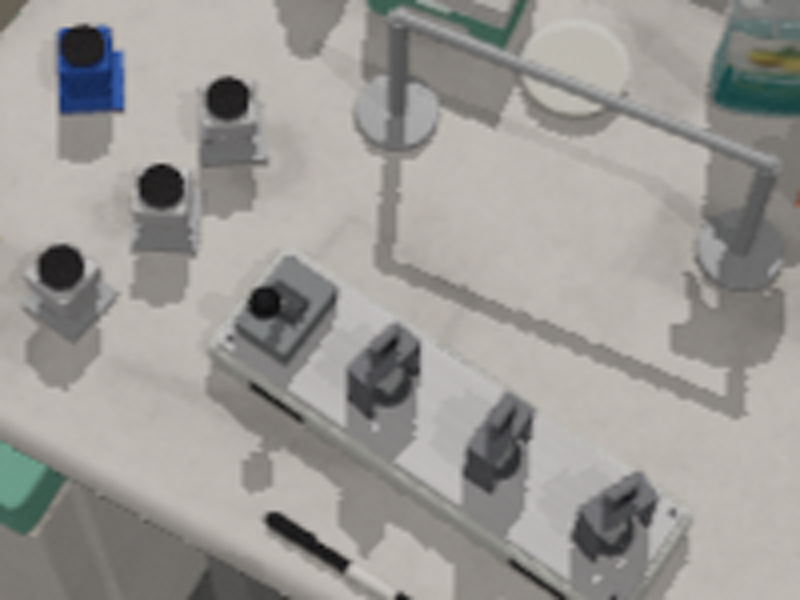

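View pics/s1.png

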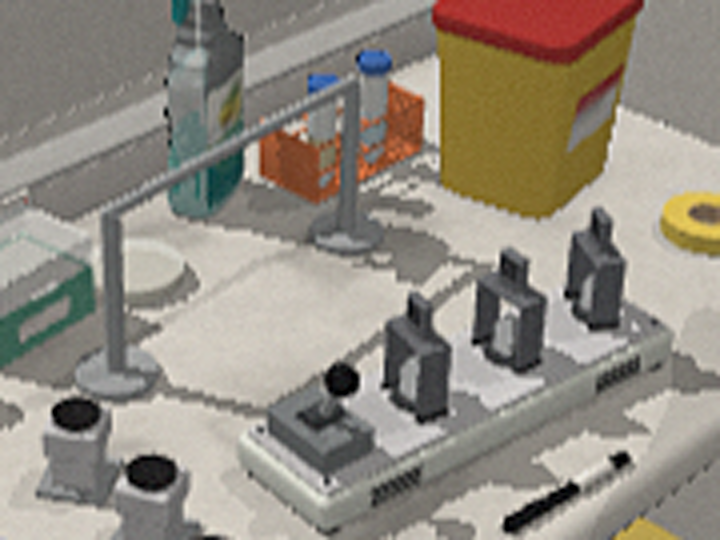

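```bash
cat > m.py <<'E'
from h import *
a=env.snapshot("top");b=env.snapshot("scene")
T=lambda x,y:(225+x/4-.375,205+y/4-.375); S=lambda x,y:(250+x/4-.375,175+y/4-.375)
def pr(n,ua,ub,z):
    X,e=tri(a,ua,b,ub); print(n,"tri",np.round(X,4),"err",round(e,4),"top@z",np.round(onz(a,*ua,z)[:2],4),"scn@z",np.round(onz(b,*ub,z)[:2],4))
pr("barL",T(398,17),S(108,216),.16); pr("barR",T(773,163),S(350,80),.16)
pr("stFL",T(210,340),S(330,524),.038); pr("stBL",T(285,252),S(243,440),.038); pr("stBR",T(690,515),S(600,285),.04)
pr("tabL",T(397,335),S(419,297),.137);pr("tabM",T(517,405),S(515,251),.137);pr("tabR",T(637,482),S(601,212),.137)
def blobs(s,box):
    x0,y0,x1,y1=box; m=(s["img"][y0:y1,x0:x1].max(2)<55).astype(np.uint8)
    n,l,st,c=cv2.connectedComponentsWithStats(m)
    return [(np.round(c[i]+[x0,y0],2).tolist(),st[i,2:].tolist()) for i in range(1,n) if st[i,4]>15]
A=blobs(a,(140,200,300,300)); B=blobs(b,(200,250,350,420)); print(A);print(B)
for (u,w) in A: print("T",u,np.round(onz(a,*u,.066),3))
for (u,w) in B: print("S",u,np.round(onz(b,*u,.066),3))
E
python3 m.py
```

```text
barL tri [0.6797 0.1669 0.1542] err 0.0009 top@z [0.6777 0.1659] scn@z [0.671  0.1732]
barR tri [ 0.7035 -0.1353  0.158 ] err 0.0003 top@z [ 0.7028 -0.1353] scn@z [ 0.7005 -0.1324]
stFL tri [0.4193 0.1897 0.0174] err 0.008 top@z [0.4206 0.188 ] scn@z [0.3936 0.2075]
stBL tri [0.5152 0.1767 0.0296] err 0.0001 top@z [0.5121 0.1746] scn@z [0.5073 0.1843]
stBR tri [ 0.4671 -0.1963  0.0307] err 0.0076 top@z [ 0.4715 -0.1939] scn@z [ 0.4503 -0.1837]
tabL tri [0.4592 0.047  0.1293] err 0.0013 top@z [0.4578 0.0462] scn@z [0.4501 0.0561]
tabM tri [ 0.4508 -0.0547  0.1315] err 0.0032 top@z [ 0.452  -0.0541] scn@z [ 0.4418 -0.0473]
tabR tri [ 0.4416 -0.1545  0.1299] err 0.0027 top@z [ 0.4418 -0.1539] scn@z [ 0.4317 -0.1441]
[([245.31, 216.2], [11, 10, 81]), ([281.53, 229.18], [10, 10, 79]), ([150.03, 240.45], [11, 10, 89]), ([264.72, 251.09], [11, 11, 87]), ([209.13, 256.61], [11, 10, 87]), ([239.7, 271.42], [11, 10, 88]), ([291.08, 280.4], [10, 8, 52])]
[([222.67, 255.31], [17, 10, 52]), ([218.89, 270.61], [20, 18, 84]), ([334.94, 269.57], [9, 8, 54]), ([268.6, 278.19], [12, 8, 73]), ([330.14,
[... 151 characters left out ...]
 114]), ([219.97, 383.06], [17, 13, 162])]
T [245.31, 216.2] [0.58  0.399 0.066]
T [281.53, 229.18] [0.595 0.274 0.066]
T [150.03, 240.45] [0.362 0.613 0.066]
T [264.72, 251.09] [0.504 0.28  0.066]
T [209.13, 256.61] [0.405 0.42  0.066]
T [239.7, 271.42] [0.408 0.311 0.066]
T [291.08, 280.4] [0.458 0.159 0.066]
S [222.67, 255.31] [0.784 0.306 0.066]
S [218.89, 270.61] [0.724 0.363 0.066]
S [334.94, 269.57] [0.483 0.103 0.066]
S [268.6, 278.19] [0.59  0.278 0.066]
S [330.14, 279.33] [0.459 0.149 0.066]
S [287.44, 292.82] [0.499 0.284 0.066]
S [237.85, 299.0] [0.575 0.403 0.066]
S [302.24, 313.53] [0.404 0.315 0.066]
S [272.47, 333.53] [0.401 0.424 0.066]
S [219.97, 383.06] [0.359 0.617 0.066]
```

```bash
python3 - <<'E'
from h import *
a=env.snapshot("top");b=env.snapshot("scene")
X,e=tri(a,(291.08,280.4),b,(334.94,269.57));print("knob",X,e,onz(a,291.08,280.4,.11),onz(b,334.94,269.57,.11))
up=lambda s,x,y:cv2.resize(s["img"][y:y+28,x:x+26,::-1],None,fx=10,fy=10,interpolation=cv2.INTER_CUBIC)
cv2.imwrite("pics/g1.png",np.vstack([np.hstack([up(a,309,284),up(a,337,301),up(a,366,321)]),np.hstack([up(b,343,247),up(b,366,235),up(b,389,224)])]))
E
python3 -m jog '[[0,0,-3,0,0,0.146],[0,0,-3,0,0,0.146],[0,0,-2,0,0,0.146]]' 1 60
```

```text
knob [0.44266823 0.14787606 0.11007575] 0.00026100516949167924 [0.4429473  0.14802097 0.11      ] [0.44242666 0.14780011 0.11      ]
clock: 0.78
tcp_pos: [0.2652, -0.5664, 0.3208]
ee_rot: [2.216, -2.227, 0.003]
wrist_force: [0.1, -0.4, 0.2]
width: 0.0853
```

View pics/g1.png

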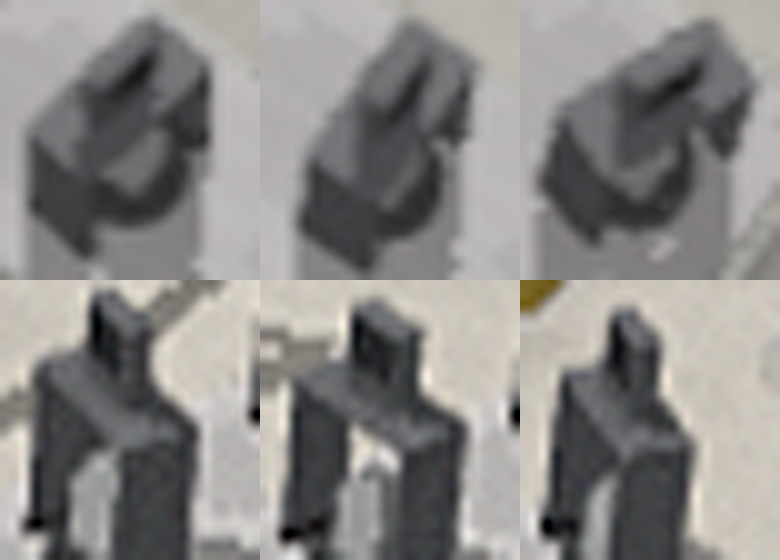

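```bash
cat > m2.py <<'E'
from h import *
a=env.snapshot("top");b=env.snapshot("scene")
for n,ua,ub,d in (("L",(320.7,289.2),(354.75,248.75),(5.8,-6.3)),("M",(350.75,307.5),(378.05,237.35),(4,-7.7)),("R",(380.7,326.4),(399.85,227.35),(7.6,-5.9))):
    X,e=tri(a,ua,b,ub); d=np.array(d); v=onz(a,*(ua+d/2),.137)-onz(a,*(ua-d/2),.137)
    print(n,X.round(4),round(e,4),onz(a,*ua,.137).round(4)[:2],onz(b,*ub,.137).round(4)[:2],"len",np.linalg.norm(v).round(3),"yaw",np.arctan2(v[1],v[0]).round(3))
# bar axis: ends, sub-pixel from edge pixels along columns in top
def bar(s,pL,pR):
    out=[]
    g=cv2.cvtColor(s["img"],cv2.COLOR_RGB2GRAY).astype(float)
    pL,pR=np.array(pL),np.array(pR); n=np.array([-(pR-pL)[1],(pR-pL)[0]]);n/=np.linalg.norm(n)
    for t in np.linspace(.1,.9,25):
        c=pL+t*(pR-pL); k=np.arange(-5,5.01,.25); P=c+k[:,None]*n
        w=cv2.remap(g.astype(np.float32),P[:,0].astype(np.float32)[None],P[:,1].astype(np.float32)[None],cv2.INTER_LINEAR)[0]
        w=np.clip(np.median(w)-w-8,0,None)
        if w.sum()>0: out.append(c+n*(w*k).sum()/w.sum())
    l=cv2.fitLine(np.float32(out),cv2.DIST_HUBER,0,.01,.01).ravel(); return l
lt=bar(a,(324,209),(418,245.5)); ls=bar(b,(276.8,228.5),(337.2,194.8))
for n,s,l in(("top",a,lt),("scn",b,ls)):
    p=[onz(s,*(l[2:]+l[:2]*k),.16) for k in(-30,30)]; v=p[0]-p[1]; v*=np.sign(v[1]); print(n,"x at y=0.016:",p[0][0]+(0.016-p[0][1])*v[0]/v[1],"yaw",np.arctan2(-v[0],v[1]))
for ua,ub in (((281.53,229.18),(268.6,278.19)),((264.72,251.09),(287.44,292.82)),((239.7,271.42),(302.24,313.53))): print("head",*[np.round(q,4) for q in tri(a,ua,b,ub)])
E
python3 m2.py
```

```text
L [0.4514 0.0531 0.1356] 0.0002 [0.4511 0.0529] [0.4498 0.0548] len 0.026 yaw -0.205
M [ 0.4438 -0.0484  0.1357] 0.0 [ 0.4434 -0.0486] [ 0.4426 -0.0467] len 0.026 yaw 0.028
R [ 0.4345 -0.1477  0.1354] 0.0002 [ 0.4342 -0.1477] [ 0.4328 -0.1455] len 0.028 yaw -0.406
top x at y=0.016: 0.688948935870166 yaw 0.03593260794239546
scn x at y=0.016: 0.6819611889917607 yaw 0.10542282300032409
head [0.5961 0.2745 0.0616] 0.0011
head [0.5042 0.2808 0.0621] 0.0011
head [0.4084 0.3119 0.0623] 0.0008
```

```bash
python3 -m jog '[[-6,-1,0,0,0,0],[-6,-2,0,0,0,0],[-6,-2,0,0,0,0],[-6,-2,0,0,0,0],[-5,-3,0,0,0,0],[-6,-3,0,0,0,0],[-6,-4,-1,0,0,0]]'
```

```text
clock: 1.75
tcp_pos: [0.426, -0.1687, 0.3268]
ee_rot: [2.224, -2.217, -0.004]
wrist_force: [0.6, -0.5, 0.1]
width: 0.0852
```

```bash
python3 -m jog '[[-2.1,-0.8,3,0,0,0],[0,0,4,0,0,0.135],[0,0,4,0,0,0.135],[0,0,4,0,0,0.135],[0,0,0,0,0,0]]' 0.6
python3 - <<'E'
from h import *
o,R=state(); print(o["tcp_pos"].round(4),np.arctan2(R[0,0],-R[1,0]).round(3),"tool shift cm:",tool(np.array([.4343,-.1475,.117])-o["tcp_pos"]))
a=env.snapshot("top");b=env.snapshot("scene")
p=o["tcp_pos"]+R[:,2]*.008; print(proj(a,p),proj(b,p))
up=lambda s,x,y:cv2.resize(s["img"][y:y+45,x:x+40,::-1],None,fx=9,fy=9,interpolation=cv2.INTER_CUBIC)
cv2.imwrite("pics/c1.png",np.hstack([up(a,360,300),up(b,380,200)]))
E
```

```text
clock: 2.38
tcp_pos: [0.4322, -0.1489, 0.1755]
ee_rot: [1.732, -2.615, -0.009]
wrist_force: [-0.2, -1.0, 0.6]
width: 0.0515
[ 0.4322 -0.1489  0.1755] -0.401 tool shift cm: [-0.22 -0.18  5.84]
[381.82719757 323.6987364 ] [401.63598411 218.89192059]
```

View pics/c1.png

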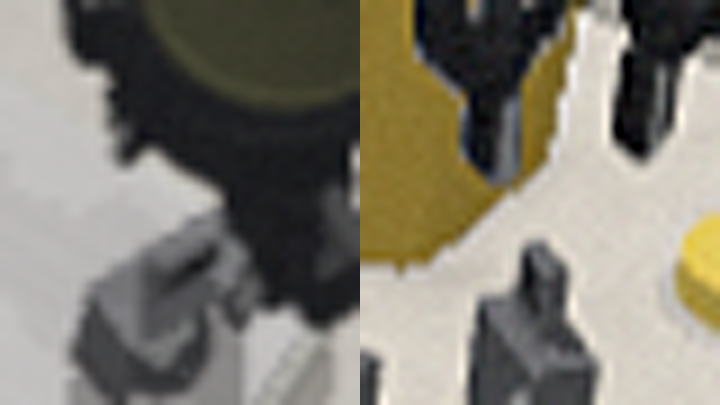

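```bash
python3 -m jog '[[-0.22,-0.18,2.8,0,0,0],[0,0,3,0,0,0],[0,0,0,0,0,0]]' && python3 -m jog '[[0,0,0,0,0,0],[0,0,0,0,0,0],[0,0,0,0,0,0],[0,0,0,0,0,0]]' 0 60 && python3 -m jog '[[0,0,-2,0,0,0],[0,0,-3,0,0,0],[0,0,-4,0,0,0],[0,0,-5,0,0,0],[0,0,0,0,0,0]]' 
python3 - <<'E'
from h import *
b=env.snapshot("scene"); crop(b,260,160,460,310,4,"pics/c2.png"); crop(env.snapshot("top"),310,195,430,260,6,"pics/x_bar.png")
E
```

```text
clock: 2.85
tcp_pos: [0.4371, -0.1484, 0.1201]
ee_rot: [1.732, -2.621, -0.001]
wrist_force: [-0.3, 1.1, -0.3]
width: 0.0512
clock: 3.35
tcp_pos: [0.438, -0.1488, 0.1213]
ee_rot: [-1.728, 2.621, -0.003]
wrist_force: [-1.0, 0.4, 7.4]
width: 0.0087
clock: 3.98
tcp_pos: [0.4394, -0.1492, 0.2637]
ee_rot: [-1.726, 2.618, -0.011]
wrist_force: [0.5, -0.4, 0.3]
width: 0.0087
```

View pics/c2.png

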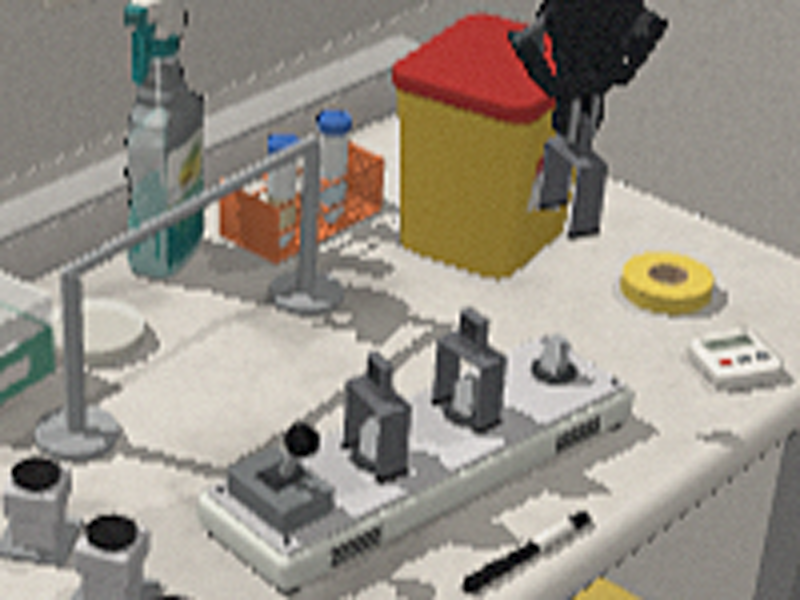

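View pics/x_bar.png

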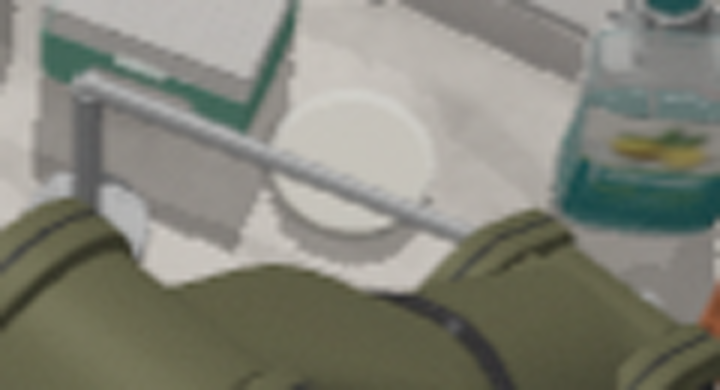

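```bash
python3 -m jog '[[0,0,-1,0,0,-0.163],[0,0,-1,0,0,-0.163],[0,0,0,0,0,-0.163],[-0.5,-2,0,0,0,0],[-1,-5,0,0,0,0],[-1,-5,0,0,0,0],[-1,-5,0,0,0,0],[-1,-5,0,0,0,0]]' && python3 -m jog '[[-1,-4,0,0,0,0],[0,0,0,0,0,0],[0,0,0,0,0,0]]'
python3 - <<'E'
from h import *
o,R=state(); print(o["tcp_pos"].round(4),np.arctan2(R[0,0],-R[1,0]).round(3),"tool shift cm:",tool(np.array([.695,-.075,.187])-o["tcp_pos"]))
a=env.snapshot("scene");b=env.snapshot("top"); crop(a,270,140,370,230,5,"pics/c3.png")
print(onz(b,418,238,0),onz(b,408,265,0))
E
```

```text
clock: 5.08
tcp_pos: [0.653, -0.0847, 0.2777]
ee_rot: [2.311, -2.124, -0.004]
wrist_force: [0.4, -1.1, -0.9]
width: 0.0087
clock: 5.45
tcp_pos: [0.6901, -0.0725, 0.278]
ee_rot: [2.31, -2.124, -0.004]
wrist_force: [-0.5, -0.4, -0.3]
width: 0.0088
[ 0.6901 -0.0725  0.278 ] 0.084 tool shift cm: [ 0.29 -0.5   9.09]
[ 0.81175065 -0.11321127  0.        ] [ 0.70759556 -0.12554551  0.        ]
```

View pics/c3.png

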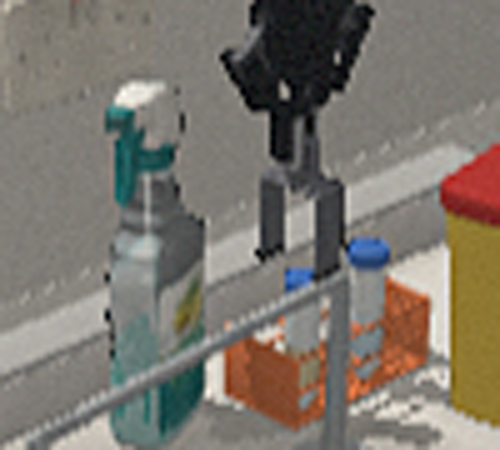

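```bash
python3 -m jog '[[0.3,-0.4,2,0,0,0],[0,0,3,0,0,0],[0,0,2.5,0,0,0],[0,0,1,0,0,0],[0,0,0,0,0,0]]'; python3 -m jog '[[0,0,0.4,0,0,0],[0,0,0.2,0,0,0],[0,0,0,0,0,0]]'
python3 - <<'E'
from h import *
a=env.snapshot("scene"); crop(a,270,140,370,230,5,"pics/c4.png")
E
```

```text
clock: 6.18
tcp_pos: [0.6953, -0.0749, 0.194]
ee_rot: [2.311, -2.126, -0.002]
wrist_force: [0.9, -0.2, -0.5]
width: 0.0089
clock: 6.55
tcp_pos: [0.696, -0.0746, 0.1892]
ee_rot: [-2.312, 2.126, -0.001]
wrist_force: [-0.1, -0.3, 0.1]
width: 0.0087
```

View pics/c4.png

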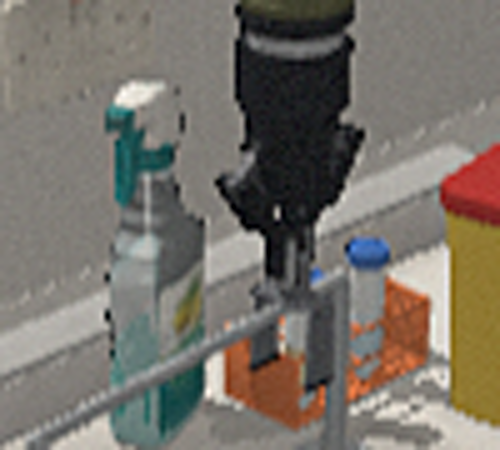

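```bash
python3 -m jog '[[0,0,0.2,0,0,0],[0,0,0.1,0,0,0],[0,0,0,0,0,0]]'; python3 -m jog '[[0,0,0,0,0,0],[0,0,0,0,0,0],[0,0,0,0,0,0]]' 0.5; python3 -m jog '[[0,0,-3,0,0,0],[0,0,-5,0,0,0],[0,4,-2,0,0,0],[0,5,0,0,0,0],[0,5,0,0,0,0],[0,5,0,0,0,0]]'
python3 - <<'E'
from h import *
o,R=state(); a=env.snapshot("scene"); crop(a,270,140,370,230,5,"pics/c5.png")
print(o["tcp_pos"].round(4),np.arctan2(R[0,0],-R[1,0]).round(3),"tool shift cm:",tool(np.array([.4436,-.0485,.25])-o["tcp_pos"]))
E
```

```text
clock: 6.98
tcp_pos: [0.6963, -0.0746, 0.1873]
ee_rot: [-2.312, 2.126, -0.002]
wrist_force: [-2.1, -0.2, 6.3]
width: 0.0088
clock: 7.35
tcp_pos: [0.6958, -0.0745, 0.1856]
ee_rot: [2.312, -2.126, -0.0]
wrist_force: [-0.3, -0.0, -0.5]
width: 0.0429
clock: 8.1
tcp_pos: [0.505, -0.0906, 0.286]
ee_rot: [-2.312, 2.126, -0.001]
wrist_force: [-0.1, 0.1, 0.8]
width: 0.0428
[ 0.505  -0.0906  0.286 ] 0.084 tool shift cm: [-4.7   5.72  3.68]
```

View pics/c5.png

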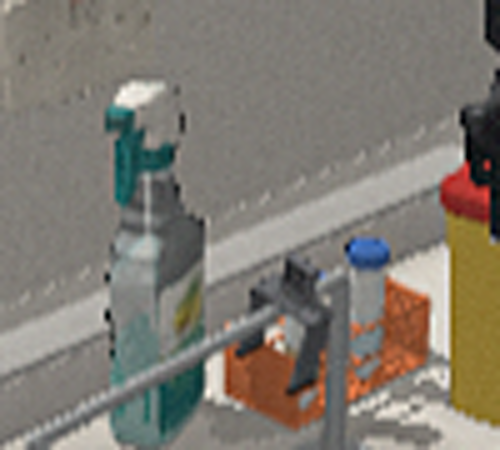

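```bash
python3 -m jog '[[-2,2.5,1.5,0,0,0.056],[-2.7,3.2,2,0,0,0],[0,0,4,0,0,0],[0,0,3,0,0,0],[0,0,0,0,0,0],[0,0,0,0,0,0],[0,0,0,0,0,0]]'
python3 - <<'E'
from h import *
o,R=state()
print(o["tcp_pos"].round(4),np.arctan2(R[0,0],-R[1,0]).round(3),"tool shift cm:",tool(np.array([.4436,-.0485,.121])-o["tcp_pos"]))
E
```

```text
clock: 9.02
tcp_pos: [0.4482, -0.0467, 0.182]
ee_rot: [-2.251, 2.19, -0.003]
wrist_force: [0.3, 0.1, 0.2]
width: 0.0428
[ 0.4482 -0.0467  0.182 ] 0.027 tool shift cm: [0.17 0.48 6.1 ]
```

```bash
python3 -m jog '[[0.17,0.48,2,0,0,0],[0,0,3,0,0,0],[0,0,1.1,0,0,0],[0,0,0,0,0,0],[0,0,0,0,0,0]]'; python3 -m jog '[[0,0,0,0,0,0],[0,0,0,0,0,0],[0,0,0,0,0,0],[0,0,0,0,0,0]]' 0 60;  python3 -m jog '[[0,0,-2,0,0,0],[0,0,-4,0,0,0],[0,0,-5,0,0,0],[0,0,-5,0,0,-0.056],[0,0,0,0,0,0],[0,0,0,0,0,0]]'
python3 - <<'E'
from h import *
o,R=state()
print(o["tcp_pos"].round(4),np.arctan2(R[0,0],-R[1,0]).round(3),"tool shift cm:",tool(np.array([.689,.015,.28])-o["tcp_pos"]))
E
```

```text
clock: 9.65
tcp_pos: [0.4432, -0.0484, 0.1207]
ee_rot: [-2.251, 2.19, -0.002]
wrist_force: [-0.0, -1.2, -0.5]
width: 0.0424
clock: 10.15
tcp_pos: [0.4429, -0.0483, 0.1204]
ee_rot: [-2.252, 2.19, -0.001]
wrist_force: [0.3, 1.1, 7.2]
width: 0.009
clock: 10.9
tcp_pos: [0.4417, -0.0485, 0.2794]
ee_rot: [2.311, -2.126, -0.001]
wrist_force: [0.1, -1.0, -0.2]
width: 0.0088
[ 0.4417 -0.0485  0.2794] 0.083 tool shift cm: [ -4.27 -25.17  -0.09]
```

```bash
python3 -m jog '[[-0.4,-2.2,0,0,0,0],[-0.8,-5,0,0,0,0],[-0.8,-5,0,0,0,0],[-0.8,-5,0,0,0,0],[-0.8,-5,0,0,0,0],[-0.67,-3,0,0,0,0],[0,0,0,0,0,0],[0,0,0,0,0,0]]'
python3 - <<'E'
from h import *
o,R=state()
print(o["tcp_pos"].round(4),np.arctan2(R[0,0],-R[1,0]).round(3),"tool shift cm:",tool(np.array([.689,.015,.188])-o["tcp_pos"]))
a=env.snapshot("scene"); crop(a,260,150,360,230,6,"pics/c6.png")
E
```

```text
clock: 11.9
tcp_pos: [0.6885, 0.0148, 0.2778]
ee_rot: [2.31, -2.124, -0.004]
wrist_force: [-0.1, -0.2, -0.1]
width: 0.0088
[0.6885 0.0148 0.2778] 0.084 tool shift cm: [-0.02 -0.09  8.98]
```

View pics/c6.png

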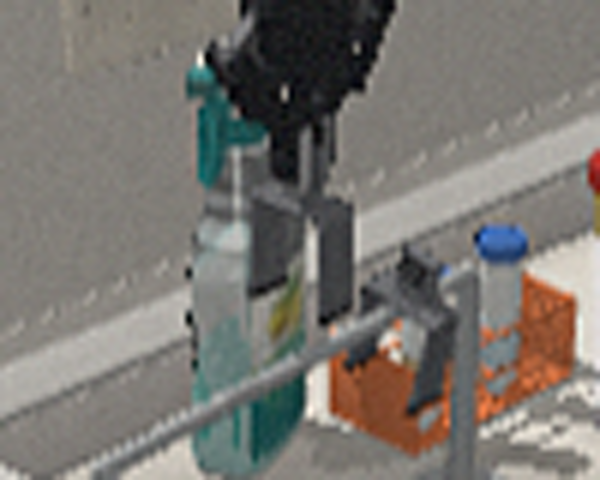

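```bash
python3 -m jog '[[0,0,2,0,0,0],[0,0,3,0,0,0],[0,0,2.5,0,0,0],[0,0,1,0,0,0],[0,0,0.6,0,0,0],[0,0,0,0,0,0]]'; python3 -m jog '[[0,0,0.1,0,0,0],[0,0,0.1,0,0,0],[0,0,0,0,0,0]]';  python3 -m jog '[[0,0,0,0,0,0],[0,0,0,0,0,0],[0,0,0,0,0,0]]' 0.5; python3 -m jog '[[0,0,-3,0,0,0],[0,0,-5,0,0,0],[0,4,-2,0,0,0],[0,5,0,0,0,0],[0,6,0,0,0,0],[0,6,0,0,0,0],[-4,2,0,0,0,0.144],[0,0,0,0,0,0.144]]'
python3 - <<'E'
from h import *
o,R=state(); a=env.snapshot("scene"); crop(a,260,150,360,230,6,"pics/c7.png")
print(o["tcp_pos"].round(4),np.arctan2(R[0,0],-R[1,0]).round(3),"tool shift cm:",tool(np.array([.4512,.053,.18])-o["tcp_pos"]))
E
```

```text
clock: 12.7
tcp_pos: [0.6902, 0.0152, 0.1894]
ee_rot: [-2.312, 2.126, -0.001]
wrist_force: [-0.1, 0.6, -0.9]
width: 0.0089
clock: 13.08
tcp_pos: [0.6901, 0.0153, 0.1871]
ee_rot: [-2.312, 2.126, -0.001]
wrist_force: [0.4, -0.1, -1.1]
width: 0.0088
clock: 13.45
tcp_pos: [0.6901, 0.0153, 0.187]
ee_rot: [-2.312, 2.126, -0.0]
wrist_force: [-0.0, -0.6, 0.3]
width: 0.0426
clock: 14.45
tcp_pos: [0.4555, 0.0384, 0.2874]
ee_rot: [-1.983, 2.436, 0.002]
wrist_force: [0.1, -0.7, 0.3]
width: 0.0428
[0.4555 0.0384 0.2874] -0.204 tool shift cm: [-1.33  0.73 10.74]
```

View pics/c7.png

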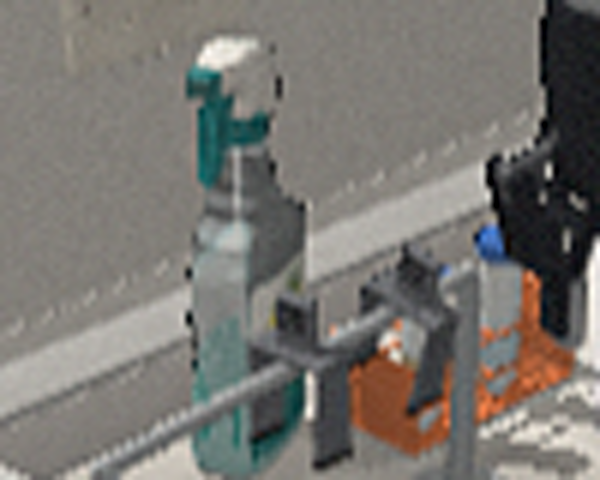

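```bash
python3 -m jog '[[-1.33,0.73,4,0,0,0],[0,0,4,0,0,0],[0,0,2.7,0,0,0],[0,0,0,0,0,0],[0,0,0,0,0,0],[0,0,0,0,0,0]]'
python3 - <<'E'
from h import *
o,R=state()
print(o["tcp_pos"].round(4),np.arctan2(R[0,0],-R[1,0]).round(3),"tool shift cm:",tool(np.array([.4512,.053,.121])-o["tcp_pos"]))
E
```

```text
clock: 15.25
tcp_pos: [0.454, 0.0504, 0.181]
ee_rot: [-1.982, 2.434, -0.002]
wrist_force: [-0.8, -0.7, -0.1]
width: 0.0423
[0.454  0.0504 0.181 ] -0.204 tool shift cm: [-0.19  0.34  6.  ]
```

```bash
python3 -m jog '[[-0.19,0.34,2,0,0,0],[0,0,3,0,0,0],[0,0,1,0,0,0],[0,0,0,0,0,0],[0,0,0,0,0,0]]'; python3 -m jog '[[0,0,0,0,0,0],[0,0,0,0,0,0],[0,0,0,0,0,0],[0,0,0,0,0,0]]' 0 60;  python3 -m jog '[[0,0,-2,0,0,0],[0,0,-4,0,0,0],[0,0,-5,0,0,-0.144],[0,0,-5,0,0,-0.144],[0,0,0,0,0,0],[0,0,0,0,0,0]]'
python3 - <<'E'
from h import *
o,R=state()
print(o["tcp_pos"].round(4),np.arctan2(R[0,0],-R[1,0]).round(3),"tool shift cm:",tool(np.array([.682,.1,.28])-o["tcp_pos"]))
E
```

```text
clock: 15.88
tcp_pos: [0.4508, 0.053, 0.1207]
ee_rot: [-1.982, 2.435, -0.001]
wrist_force: [0.9, -0.5, 1.1]
width: 0.0428
clock: 16.38
tcp_pos: [0.4505, 0.0529, 0.1205]
ee_rot: [-1.982, 2.436, -0.001]
wrist_force: [-1.0, -0.3, 5.6]
width: 0.0084
clock: 17.12
tcp_pos: [0.4494, 0.0526, 0.2794]
ee_rot: [2.311, -2.127, -0.001]
wrist_force: [-0.2, -0.4, -1.1]
width: 0.0088
[0.4494 0.0526 0.2794] 0.083 tool shift cm: [ -2.8  -23.57  -0.08]
```

```bash
python3 -m jog '[[-0.3,-2,0,0,0,0],[-0.5,-5,0,0,0,0],[-0.5,-5,0,0,0,0],[-0.5,-5,0,0,0,0],[-0.5,-4,0,0,0,0],[-0.5,-2.57,0,0,0,0],[0,0,0,0,0,0],[0,0,0,0,0,0]]'; python3 -m jog '[[0,0,2,0,0,0],[0,0,3,0,0,0],[0,0,2.5,0,0,0],[0,0,1,0,0,0],[0,0,0.6,0,0,0],[0,0,0,0,0,0]]'; python3 -m jog '[[0,0,0.1,0,0,0],[0,0,0.1,0,0,0],[0,0,0,0,0,0]]'
```

```text
clock: 18.12
tcp_pos: [0.681, 0.1002, 0.2781]
ee_rot: [2.31, -2.124, -0.003]
wrist_force: [-0.5, -0.5, -0.3]
width: 0.0089
clock: 18.88
tcp_pos: [0.6827, 0.1005, 0.1894]
ee_rot: [-2.312, 2.126, -0.001]
wrist_force: [0.3, 0.2, -0.9]
width: 0.0086
clock: 19.25
tcp_pos: [0.6827, 0.1006, 0.1871]
ee_rot: [-2.312, 2.126, -0.0]
wrist_force: [0.7, 0.4, -0.4]
width: 0.0091
```

```bash
python3 -m jog '[[0,0,0,0,0,0],[0,0,0,0,0,0],[0,0,0,0,0,0]]' 0.5; python3 -m jog '[[0,0,-3,0,0,0],[0,0,-5,0,0,0],[0,4,-4,0,0,0],[3,5,-4,0,0,0],[5,6,0,0,0,0],[5,6,0,0,0,0],[6,2,0,0,0,0],[6,2,0,0,0,0]]'; python3 -m jog '[[6,1,0,0,0,0],[6,1,0,0,0,0],[6,1,0,0,0,0],[6,1,0,0,0,0],[5,1,0,0,0,0]]' 
python3 - <<'E'
from h import *
a=env.snapshot("top");b=env.snapshot("scene")
np.savez("v1.npz",top=a["img"],scene=b["img"])
c=lambda s,x,y,w,h,k:cv2.resize(s["img"][y:y+h,x:x+w,::-1],None,fx=k,fy=k,interpolation=cv2.INTER_CUBIC)
# heads top (225..300 x 218..292) x5 ; station top; station scene
A=c(a,226,220,66,72,5); B=c(b,256,270,66,72,5); C=c(a,310,280,78,70,5);D=c(b,340,240,78,40,5)
E=np.hstack([A,C]);F=np.hstack([B[:200],D]); w=max(E.shape[1],F.shape[1])
pad=lambda i:cv2.copyMakeBorder(i,0,0,0,w-i.shape[1],cv2.BORDER_CONSTANT)
A=cv2.copyMakeBorder(A,0,0,0,0,cv2.BORDER_CONSTANT); C=cv2.copyMakeBorder(C,0,10,0,0,cv2.BORDER_CONSTANT)
cv2.imwrite("pics/d1.png",np.vstack([np.hstack([A,C]),np.hstack([B[:200],D])]))
E
```

```text
clock: 19.62
tcp_pos: [0.6827, 0.1006, 0.1869]
ee_rot: [-2.313, 2.126, -0.0]
wrist_force: [0.9, 0.9, -0.1]
width: 0.0424
clock: 20.62
tcp_pos: [0.4818, -0.1436, 0.3429]
ee_rot: [-2.313, 2.125, -0.002]
wrist_force: [0.6, -0.8, -0.4]
width: 0.0431
clock: 21.25
tcp_pos: [0.4562, -0.4379, 0.3423]
ee_rot: [2.311, -2.128, 0.001]
wrist_force: [0.7, 0.7, 0.3]
width: 0.043Traceback (most recent call last):
  File "<stdin>", line 7, in <module>
    return _nx.concatenate(arrs, 1, dtype=dtype, casting=casting)
           ~~~~~~~~~~~~~~~^^^^^^^^^^^^^^^^^^^^^^^^^^^^^^^^^^^^^^^
ValueError: all the input array dimensions except for the concatenation axis must match exactly, but along dimension 0, the array at index 0 has size 360 and the array at index 1 has size 350
```

```bash
python3 - <<'E'
import numpy as np,cv2
v=np.load("v1.npz")
c=lambda i,x,y,w,h:cv2.resize(v[i][y:y+h,x:x+w,::-1],None,fx=5,fy=5,interpolation=cv2.INTER_CUBIC)
cv2.imwrite("pics/d1.png",np.vstack([np.hstack([c("top",226,220,66,72),c("top",308,280,94,72)]),np.hstack([c("scene",256,274,66,48),c("scene",335,240,94,48)])]))
E
```

```text
(no output)
```

View pics/d1.png

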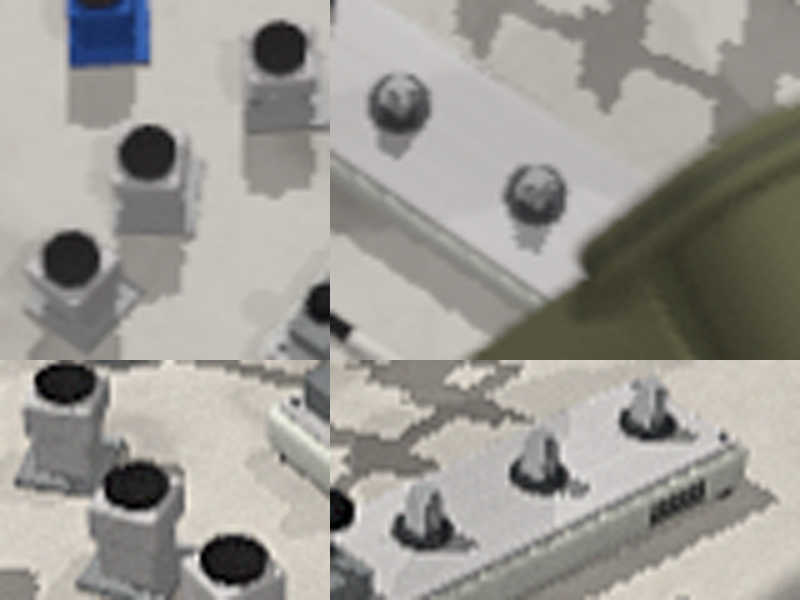

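```bash
cat > m3.py <<'E'
from h import *
a=env.snapshot("top");b=env.snapshot("scene")
def shoulder(s,c,r=9,th=95):
    x,y=int(round(c[0])),int(round(c[1])); g=s["img"][y-r:y+r+1,x-r:x+r+1].max(2)
    n,l,st,ce=cv2.connectedComponentsWithStats((g<th).astype(np.uint8)); i=1+np.argmax(st[1:,4])
    h=cv2.convexHull(np.argwhere(l==i)[:,::-1].astype(np.float32)); e=cv2.fitEllipse(h)
    return np.array(e[0])+[x-r,y-r],np.round(e[1],1)
ts={"L":(321.6,300.4),"M":(348.8,318.4)}; ss={"L":(353,273),"M":(376.4,261.6),"R":(398.2,251.4)}
for k in ss:
    us,es=shoulder(b,ss[k]); print(k,"scn",us.round(2),es,onz(b,*us,.043).round(4)[:2],"hand",onz(b,*ss[k],.043).round(4)[:2])
    if k in ts:
        ut,et=shoulder(a,ts[k]); print("  top",ut.round(2),et,onz(a,*ut,.043).round(4)[:2],"hand",onz(a,*ts[k],.043).round(4)[:2],"tri",tri(a,ut,b,us)[0].round(4),"hand",tri(a,ts[k],b,ss[k])[0].round(4))
W=lambda x,y:onz(a,225+x/4-.375,205+y/4-.375,.003)[:2]
for n,p,q in(("A",(200,163),(268,160)),("B",(132,250),(195,255)),("C",(75,338),(117,297)),("C2",(27,298),(75,338))):
    v=W(*q)-W(*p); y=np.arctan2(v[1],v[0]); print(n,"len",np.linalg.norm(v).round(3),"yaw mod90",round((y+np.pi/4)%(np.pi/2)-np.pi/4,3))
def blobs(s,box):
    x0,y0,x1,y1=box; m=(s["img"][y0:y1,x0:x1].max(2)<55).astype(np.uint8)
    n,l,st,c=cv2.connectedComponentsWithStats(m); return [c[i]+[x0,y0] for i in range(1,n) if st[i,4]>40]
for ua in blobs(a,(228,218,300,292)):
  for ub in blobs(b,(250,262,345,325)):
    X,e=tri(a,ua,b,ub)
    if e<.004 and .05<X[2]<.12: print("blk",X.round(4),round(e,4))
E
python3 m3.py
```

```text
L scn [353.88 272.42] [10.5 12. ] [0.4534 0.0471] hand [0.4533 0.0514]
  top [321.39 300.84] [10.6 11.3] [0.4522 0.0509] hand [0.4538 0.051 ] tri [0.451  0.0503 0.046 ] hand [0.4537 0.051  0.0427]
M scn [376.41 262.53] [ 7.3 11.2] [ 0.4391 -0.0459] hand [ 0.4425 -0.05  ]
  top [348.74 318.97] [10.9 11.5] [ 0.4412 -0.0482] hand [ 0.4428 -0.0476] tri [ 0.4413 -0.0482  0.0411] hand [ 0.4417 -0.048   0.0447]
R scn [398.01 252.46] [ 5.6 11. ] [ 0.4268 -0.1435] hand [ 0.4302 -0.1491]
A len 0.055 yaw mod90 0.554
B len 0.05 yaw mod90 0.418
C len 0.047 yaw mod90 -0.225
C2 len 0.052 yaw mod90 -0.202
blk [0.5963 0.2744 0.0615] 0.0011
blk [0.4932 0.3088 0.0619] 0.001
blk [0.4086 0.3118 0.0617] 0.0006
blk [0.4429 0.1481 0.1098] 0.0002
```

```bash
python3 -m jog '[[-6,0,0,0,0,0],[-6,0,0,0,0,0],[-6,0,0,0,0,0],[-6,-1,0,0,0,0],[-6,-1,0,0,0,0],[-6,0,0,0,0,0],[-6,0,0,0,0,0],[-6,0,0,0,0,0]]' 0.8 80; python3 -m jog '[[-6,0,0,0,0,0],[-6,0,0,0,0,0],[-5,0,3,0,0,0.147],[-5,0,4,0,0,0.147],[0,0,4,0,0,0],[0,0,0,0,0,0],[0,0,0,0,0,0]]'
python3 - <<'E'
from h import *
o,R=state()
print(o["tcp_pos"].round(4),np.arctan2(R[0,0],-R[1,0]).round(3),"tool shift cm:",tool(np.array([.4086,.3118,.04])-o["tcp_pos"]))
E
```

```text
clock: 22.45
tcp_pos: [0.4355, 0.0481, 0.3428]
ee_rot: [-2.315, 2.122, -0.001]
wrist_force: [1.6, 0.6, 0.0]
width: 0.0684
clock: 23.32
tcp_pos: [0.4256, 0.2631, 0.2346]
ee_rot: [-1.975, 2.441, -0.0]
wrist_force: [-1.3, 0.4, 0.1]
width: 0.0683
[0.4256 0.2631 0.2346] -0.21 tool shift cm: [-4.39  2.71 19.46]
```

```bash
python3 -m jog '[[-4.4,2.7,2,0,0,0],[0,0,5,0,0,0],[0,0,4,0,0,0],[0,0,2.5,0,0,0],[0,0,0,0,0,0],[0,0,0,0,0,0],[0,0,0,0,0,0]]'
python3 - <<'E'
from h import *
o,R=state()
print(o["tcp_pos"].round(4),np.arctan2(R[0,0],-R[1,0]).round(3),"tool shift cm:",tool(np.array([.4086,.3118,.04])-o["tcp_pos"]))
E
```

```text
clock: 24.2
tcp_pos: [0.4094, 0.312, 0.0999]
ee_rot: [-1.973, 2.44, 0.0]
wrist_force: [0.3, -0.9, 0.2]
width: 0.0685
[0.4094 0.312  0.0999] -0.211 tool shift cm: [0.06 0.08 5.99]
```

```bash
python3 -m jog '[[0.06,0.08,3,0,0,0],[0,0,3,0,0,0],[0,0,0,0,0,0],[0,0,0,0,0,0]]'; python3 -m jog '[[0,0,0,0,0,0],[0,0,0,0,0,0],[0,0,0,0,0,0],[0,0,0,0,0,0]]' 0 80;  python3 -m jog '[[0,0,-2,0,0,0],[0,0,-4,0,0,0],[0,0,-5,0,0,-0.1],[0,0,-3,0,0,0],[0,0,0,0,0,0],[0,0,0,0,0,0]]'
python3 - <<'E'
from h import *
o,R=state()
print(o["tcp_pos"].round(4),np.arctan2(R[0,0],-R[1,0]).round(3),"tool shift cm:",tool(np.array([.4312,-.1479,.17])-o["tcp_pos"]))
E
```

```text
clock: 24.7
tcp_pos: [0.408, 0.3114, 0.0394]
ee_rot: [-1.975, 2.441, 0.0]
wrist_force: [0.4, 0.5, 0.0]
width: 0.0682
clock: 25.2
tcp_pos: [0.4082, 0.3116, 0.0398]
ee_rot: [-1.975, 2.44, -0.0]
wrist_force: [-0.4, -0.7, 9.3]
width: 0.0432
clock: 25.95
tcp_pos: [0.4069, 0.3105, 0.1777]
ee_rot: [2.095, -2.339, 0.0]
wrist_force: [0.7, -0.1, -2.4]
width: 0.0425
[0.4069 0.3105 0.1777] -0.11 tool shift cm: [45.29 -7.46  0.81]
```

```bash
python3 -m jog '[[3,-0.4,0,0,0,0],[6,-1,0,0,0,0],[6,-1,0,0,0,0],[6,-1,0,0,0,0],[6,-1,0,0,0,0],[6,-1,0,0,0,0],[6,-1,0,0,0,0],[4,-0.6,0,0,0,0]]'; python3 -m jog '[[2.3,-0.46,0.8,0,0,0],[0,0,0,0,0,0],[0,0,0,0,0,0],[0,0,0,0,0,0]]'
python3 - <<'E'
from h import *
o,R=state()
print(o["tcp_pos"].round(4),np.arctan2(R[0,0],-R[1,0]).round(3),"tool shift cm:",tool(np.array([.4312,-.1479,.125])-o["tcp_pos"]))
a=env.snapshot("top");b=env.snapshot("scene")
np.savez("v2.npz",top=a["img"],scene=b["img"])
E
```

```text
clock: 26.95
tcp_pos: [0.4283, -0.1271, 0.1768]
ee_rot: [2.09, -2.342, -0.003]
wrist_force: [-0.2, 0.6, -1.5]
width: 0.0428
clock: 27.45
tcp_pos: [0.4317, -0.1459, 0.1701]
ee_rot: [-2.099, 2.337, 0.001]
wrist_force: [-0.9, -0.9, -2.3]
width: 0.0428
[ 0.4317 -0.1459  0.1701] -0.108 tool shift cm: [0.21 0.03 4.51]
```

```bash
python3 -m jog '[[0.21,0,2,0,0,0],[0,0,2,0,0,0],[0,0,1.2,0,0,0],[0,0,0,0,0,0],[0,0,0,0,0,0]]'; python3 -m jog '[[0,0,0.4,0,0,0],[0,0,0.4,0,0,0],[0,0,0,0,0,0]]';python3 -m jog '[[0,0,0.3,0,0,0],[0,0,0.2,0,0,0],[0,0,0,0,0,0]]'
```

```text
clock: 28.18
tcp_pos: [0.4319, -0.1495, 0.1186]
ee_rot: [-2.096, 2.34, -0.001]
wrist_force: [0.5, -0.9, -1.7]
width: 0.0427
clock: 28.55
tcp_pos: [0.4318, -0.1486, 0.11]
ee_rot: [-2.096, 2.338, 0.001]
wrist_force: [-0.0, 2.2, -1.4]
width: 0.0428
clock: 28.92
tcp_pos: [0.4312, -0.1475, 0.1048]
ee_rot: [-2.098, 2.337, 0.004]
wrist_force: [-0.6, 5.3, -2.5]
width: 0.0431
```

```bash
python3 -m jog '[[-0.15,0,0.2,0,0,0],[0,0,0.3,0,0,0],[0,0,0,0,0,0]]'; python3 -m jog '[[0,0,0.3,0,0,0],[0,0,0.3,0,0,0],[0,0,0,0,0,0]]';python3 -m jog '[[0,0,0.3,0,0,0],[0,0,0.3,0,0,0],[0,0,0,0,0,0]]'
```

```text
clock: 29.3
tcp_pos: [0.4306, -0.1473, 0.1]
ee_rot: [2.096, -2.339, -0.003]
wrist_force: [-1.9, 5.2, 1.1]
width: 0.0427
clock: 29.68
tcp_pos: [0.4297, -0.1472, 0.0938]
ee_rot: [2.095, -2.338, -0.005]
wrist_force: [-1.7, 5.2, 0.0]
width: 0.0428
clock: 30.05
tcp_pos: [0.4308, -0.1472, 0.0874]
ee_rot: [2.096, -2.339, -0.004]
wrist_force: [-0.3, 4.8, -7.3]
width: 0.0427
```

```bash
python3 -m jog '[[0,0,0.15,0,0,0],[0,0,0.1,0,0,0],[0,0,0,0,0,0]]'; python3 -m jog '[[0,0,0.15,0,0,0],[0,0,0,0,0,0]]'
```

```text
clock: 30.42
tcp_pos: [0.4311, -0.1472, 0.0859]
ee_rot: [2.097, -2.339, -0.002]
wrist_force: [-1.8, 6.2, 4.7]
width: 0.0428
clock: 30.68
tcp_pos: [0.431, -0.1472, 0.0857]
ee_rot: [-2.097, 2.339, -0.0]
wrist_force: [-5.1, 7.2, 22.9]
width: 0.0433
```

```bash
python3 -m jog '[[0,0,-0.2,0,0,0],[0,0,0,0,0,0],[0,0,0,0,0,0],[0,0,0,0,0,0]]' 0.75; python3 -m jog '[[0,0,-3,0,0,0],[0,0,-5,0,0,0],[0,0,-5,0,0,0],[0,0,-4,0,0,0],[0,0,0,0,0,0]]'
sed -i 's/^for n,p,q/for n,p,q/' m3.py; python3 - <<'E'
from h import *
exec(open("m3.py").read().split("def blobs")[1].join(["def blobs",""]) if 0 else "")
a=env.snapshot("top");b=env.snapshot("scene"); np.savez("v3.npz",top=a["img"],scene=b["img"])
def blobs(s,box,mn=40):
    x0,y0,x1,y1=box; m=(s["img"][y0:y1,x0:x1].max(2)<55).astype(np.uint8)
    n,l,st,c=cv2.connectedComponentsWithStats(m); return [c[i]+[x0,y0] for i in range(1,n) if 40<st[i,4]<150]
for ua in blobs(a,(228,218,400,350)):
  for ub in blobs(b,(250,220,430,325)):
    X,e=tri(a,ua,b,ub)
    if e<.004 and .05<X[2]<.13: print("blk",X.round(4),round(e,4),ua.round(1),ub.round(1))
o,R=state(); print(o["tcp_pos"],np.arctan2(R[0,0],-R[1,0]))
for ub in blobs(b,(380,215,425,260)): print("R cup scene", ub, onz(b,*ub,.108))
c=lambda s,x,y,w,h,k:cv2.resize(s["img"][y:y+h,x:x+w,::-1],None,fx=k,fy=k,interpolation=cv2.INTER_CUBIC)
cv2.imwrite("pics/e1.png",np.hstack([c(a,234,218,60,60,6.5),np.vstack([c(b,254,270,60,30,6.5),c(b,370,220,60,30,6.5)])]))
E
```

```text
clock: 31.18
tcp_pos: [0.4317, -0.1484, 0.086]
ee_rot: [2.095, -2.341, 0.0]
wrist_force: [0.3, -1.2, -0.9]
width: 0.064
clock: 31.8
tcp_pos: [0.4334, -0.1486, 0.2587]
ee_rot: [-2.093, 2.339, -0.009]
wrist_force: [-0.3, -0.0, -0.6]
width: 0.0639
blk [0.5962 0.2744 0.0617] 0.0011 [281.6 229.1] [268.6 278.1]
blk [0.4931 0.3087 0.0618] 0.0009 [255.2 250.1] [282.7 298.9]
blk [0.4427 0.1482 0.11  ] 0.0004 [291.  280.3] [334.9 269.7]
blk [ 0.4318 -0.1481  0.1075] 0.0012 [379.5 330. ] [400.  235.1]
[ 0.43124891 -0.14828121  0.25594035] -0.11059795337734349
R cup scene [399.96491228 235.07017544] [ 0.43003654 -0.14740375  0.108     ]
```

View pics/e1.png

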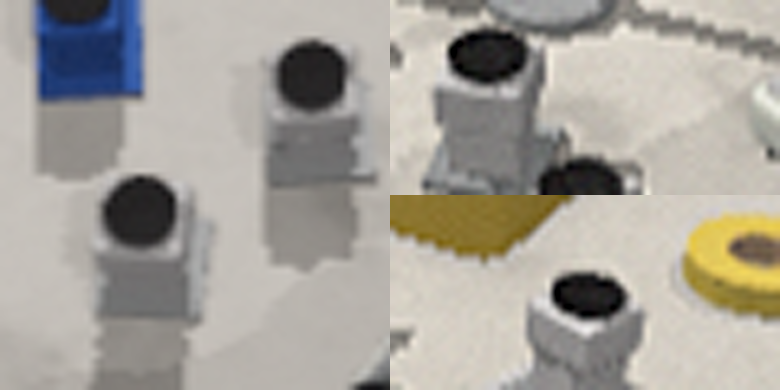

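```bash
python3 - <<'E'
from h import *
a=env.snapshot("top")
W=lambda x,y,z:onz(a,234+x/6.5,218+y/6.5,z)[:2]
for n,p,q,z in(("A",(268,185),(375,180),.003),("Abody",(266,123),(357,125),.034),("B",(100,315),(190,322),.02),("Bperp",(200,322),(212,222),.004)):
    v=W(*q,z)-W(*p,z); y=np.arctan2(v[1],v[0]); print(n,np.linalg.norm(v).round(3),round((y+np.pi/4)%(np.pi/2)-np.pi/4,3))
o,R=state(); print("tool shift",tool(np.array([.4931,.3087,.2])-o["tcp_pos"]))
E
```

```text
A 0.053 0.557
Abody 0.045 0.48
B 0.044 0.419
Bperp 0.054 0.437
tool shift [-46.09  -1.17   5.53]
```

```bash
python3 -m jog '[[-5,-0.1,0,0,0,0],[-6,-0.1,0,0,0,0],[-6,-0.2,0,0,0,0],[-6,-0.2,0,0,0,0],[-6,-0.2,0,0,0,0],[-6,-0.2,0,0,0,0],[-6,-0.2,0,0,0,0],[-5,0,0,0,0,0]]' 0.8; python3 -m jog '[[0,0,3,0,0,-0.18],[0,0,3,0,0,-0.18],[0,0,4,0,0,-0.18],[0,0,3,0,0,0],[0,0,0,0,0,0],[0,0,0,0,0,0],[0,0,0,0,0,0]]'
python3 - <<'E'
from h import *
o,R=state()
print(o["tcp_pos"].round(4),np.arctan2(R[0,0],-R[1,0]).round(3),"tool shift cm:",tool(np.array([.4931,.3087,.04])-o["tcp_pos"]))
E
```

```text
clock: 32.95
tcp_pos: [0.4933, 0.31, 0.254]
ee_rot: [2.095, -2.336, -0.001]
wrist_force: [-0.1, 0.1, 0.1]
width: 0.0685
clock: 33.83
tcp_pos: [0.4948, 0.3085, 0.1273]
ee_rot: [-2.642, 1.696, -0.001]
wrist_force: [1.5, 0.2, -0.6]
width: 0.0682
[0.4948 0.3085 0.1273] 0.43 tool shift cm: [-0.09  0.16  8.73]
```

```bash
python3 -m jog '[[-0.09,0.16,3,0,0,0],[0,0,3.5,0,0,0],[0,0,2.2,0,0,0],[0,0,0,0,0,0],[0,0,0,0,0,0]]'; python3 -m jog '[[0,0,0,0,0,0],[0,0,0,0,0,0],[0,0,0,0,0,0],[0,0,0,0,0,0]]' 0 80;  python3 -m jog '[[0,0,-2,0,0,0],[0,0,-4,0,0,0],[0,0,-5,0,0,0.18],[0,0,-3,0,0,0.18],[0,0,0,0,0,0.18],[0,0,0,0,0,0],[0,0,0,0,0,0]]'
python3 - <<'E'
from h import *
o,R=state()
print(o["tcp_pos"].round(4),np.arctan2(R[0,0],-R[1,0]).round(3),"tool shift cm:",tool(np.array([.442,-.0475,.17])-o["tcp_pos"]))
E
```

```text
clock: 34.45
tcp_pos: [0.4932, 0.3087, 0.0405]
ee_rot: [-2.642, 1.696, -0.001]
wrist_force: [-0.2, -0.7, -0.4]
width: 0.0685
clock: 34.95
tcp_pos: [0.4932, 0.3087, 0.0407]
ee_rot: [-2.642, 1.695, -0.002]
wrist_force: [-0.8, -0.2, 5.3]
width: 0.0432
clock: 35.83
tcp_pos: [0.492, 0.3077, 0.1788]
ee_rot: [2.099, -2.336, 0.0]
wrist_force: [0.4, -0.2, -1.7]
width: 0.0426
[0.492  0.3077 0.1788] -0.107 tool shift cm: [35.85  1.17  0.91]
```

```bash
python3 -m jog '[[3,0.1,0,0,0,0],[6,0.2,0,0,0,0],[6,0.2,0,0,0,0],[6,0.2,0,0,0,0],[6,0.2,0,0,0,0],[5,0.2,0,0,0,0],[3.8,0.07,0,0,0,0],[0,0,0,0,0,0]]'; python3 -m jog '[[0,0,0.9,0,0,0],[0,0,0,0,0,0],[0,0,0,0,0,0],[0,0,0,0,0,0]]'
python3 - <<'E'
from h import *
o,R=state()
print(o["tcp_pos"].round(4),np.arctan2(R[0,0],-R[1,0]).round(3),"tool shift cm:",tool(np.array([.442,-.0475,.118])-o["tcp_pos"]))
E
```

```text
clock: 36.83
tcp_pos: [0.4401, -0.0503, 0.1787]
ee_rot: [2.088, -2.343, -0.0]
wrist_force: [0.4, 0.3, -1.2]
width: 0.0423
clock: 37.33
tcp_pos: [0.4415, -0.0459, 0.1702]
ee_rot: [-2.097, 2.339, -0.0]
wrist_force: [0.7, -0.7, -0.6]
width: 0.0426
[ 0.4415 -0.0459  0.1702] -0.109 tool shift cm: [ 0.15 -0.06  5.22]
```

```bash
python3 -m jog '[[0.1,-0.06,2,0,0,0],[0,0,2,0,0,0],[0,0,1.2,0,0,0],[0,0,0,0,0,0],[0,0,0,0,0,0]]'; python3 -m jog '[[0,0,0.4,0,0,0],[0,0,0.4,0,0,0],[0,0,0,0,0,0]]';python3 -m jog '[[0,0,0.3,0,0,0],[0,0,0.2,0,0,0],[0,0,0,0,0,0]]'
```

```text
clock: 37.95
tcp_pos: [0.4422, -0.0475, 0.1186]
ee_rot: [-2.096, 2.34, -0.001]
wrist_force: [0.2, -0.3, -1.2]
width: 0.0428
clock: 38.33
tcp_pos: [0.4417, -0.0476, 0.11]
ee_rot: [2.095, -2.34, -0.0]
wrist_force: [-0.5, -0.5, -1.3]
width: 0.0426
clock: 38.7
tcp_pos: [0.4417, -0.0476, 0.105]
ee_rot: [2.096, -2.34, -0.0]
wrist_force: [-0.8, -0.6, -1.2]
width: 0.0427
```

Well centred, so I'll push home. The hard stop should be near TCP z 0.0865.

```bash
python3 -m jog '[[0,0,0.3,0,0,0],[0,0,0.3,0,0,0],[0,0,0,0,0,0]]'; python3 -m jog '[[0,0,0.3,0,0,0],[0,0,0.3,0,0,0],[0,0,0,0,0,0]]';python3 -m jog '[[0,0,0.3,0,0,0],[0,0,0.2,0,0,0],[0,0,0,0,0,0]]';python3 -m jog '[[0,0,0.2,0,0,0],[0,0,0.1,0,0,0],[0,0,0,0,0,0]]'
```

```text
clock: 39.08
tcp_pos: [0.4412, -0.0478, 0.0991]
ee_rot: [2.095, -2.34, -0.001]
wrist_force: [-3.0, -0.2, 2.9]
width: 0.0426
clock: 39.45
tcp_pos: [0.4411, -0.0477, 0.0928]
ee_rot: [2.095, -2.339, -0.001]
wrist_force: [-1.5, 0.2, -1.9]
width: 0.0428
clock: 39.83
tcp_pos: [0.4421, -0.0475, 0.0879]
ee_rot: [-2.096, 2.34, -0.0]
wrist_force: [-0.3, 0.2, -4.8]
width: 0.0424
clock: 40.2
tcp_pos: [0.4425, -0.0475, 0.0866]
ee_rot: [-2.095, 2.339, -0.003]
wrist_force: [-2.2, 0.5, 16.1]
width: 0.0429
```

```bash
python3 -m jog '[[0,0,-0.2,0,0,0],[0,0,0,0,0,0],[0,0,0,0,0,0],[0,0,0,0,0,0]]' 0.75; python3 -m jog '[[0,0,-3,0,0,0],[0,0,-5,0,0,0],[0,0,-5,0,0,0],[0,0,-4,0,0,0],[0,0,0,0,0,0],[0,0,0,0,0,0]]'
cat > m4.py <<'E'
from h import *
a=env.snapshot("top");b=env.snapshot("scene")
def blobs(s,box):
    x0,y0,x1,y1=box; m=(s["img"][y0:y1,x0:x1].max(2)<55).astype(np.uint8)
    n,l,st,c=cv2.connectedComponentsWithStats(m); return [c[i]+[x0,y0] for i in range(1,n) if 40<st[i,4]<150]
for ua in blobs(a,(228,218,400,350)):
  for ub in blobs(b,(250,220,430,325)):
    X,e=tri(a,ua,b,ub)
    if e<.004 and .05<X[2]<.13: print("blk",X.round(4),round(e,4),ua.round(1),ub.round(1))
o,R=state(); print(o["tcp_pos"].round(4),"tool shift",tool(np.array([.5962,.2744,.2])-o["tcp_pos"]))
E
python3 m4.py
```

```text
clock: 40.7
tcp_pos: [0.4418, -0.0476, 0.087]
ee_rot: [2.096, -2.34, -0.0]
wrist_force: [0.7, 0.3, -1.6]
width: 0.0641
clock: 41.45
tcp_pos: [0.4412, -0.0479, 0.2566]
ee_rot: [2.095, -2.34, -0.001]
wrist_force: [0.3, 0.3, -0.1]
width: 0.064
blk [0.5962 0.2744 0.0617] 0.0011 [281.6 229.1] [268.6 278.1]
blk [0.4428 0.1483 0.11  ] 0.0002 [291.  280.3] [334.8 269.6]
blk [ 0.4444 -0.0525  0.1045] 0.0 [351.6 311.7] [378.  245.1]
blk [ 0.4318 -0.1482  0.1075] 0.0012 [379.5 330. ] [400.  235.1]
[ 0.4409 -0.0477  0.256 ] tool shift [-33.73 -11.92   5.55]
```

```bash
python3 -m jog '[[-4,-1.4,0,0,0,0],[-5.5,-2,0,0,0,0],[-5.5,-2,0,0,0,0],[-5.5,-2,0,0,0,0],[-5.5,-2,0,0,0,0],[-5,-1.5,0,0,0,0],[-2.7,-1,0,0,0,0],[0,0,0,0,0,0]]' 0.8; python3 -m jog '[[0,0,3,0,0,-0.16],[0,0,3,0,0,-0.16],[0,0,4,0,0,-0.16],[0,0,3,0,0,-0.16],[0,0,0,0,0,0],[0,0,0,0,0,0],[0,0,0,0,0,0]]'
python3 - <<'E'
from h import *
o,R=state()
print(o["tcp_pos"].round(4),np.arctan2(R[0,0],-R[1,0]).round(3),"tool shift cm:",tool(np.array([.5962,.2744,.04])-o["tcp_pos"]))
b=env.snapshot("scene"); a=env.snapshot("top")
for s,x,y in((a,351.6,314),(b,378,245)):
    x,y=int(x),int(y);m=(s["img"][y-12:y+13,x-12:x+13].max(2)<55).astype(np.uint8); n,l,st,c=cv2.connectedComponentsWithStats(m); print([(c[i]+[x-12,y-12],st[i,4],onz(s,*(c[i]+[x-12,y-12]),.1075).round(4)) for i in range(1,n) if st[i,4]>20])
E
```

```text
clock: 42.55
tcp_pos: [0.5962, 0.2773, 0.2548]
ee_rot: [2.099, -2.335, -0.004]
wrist_force: [-1.0, -0.3, -0.8]
width: 0.0682
clock: 43.42
tcp_pos: [0.598, 0.2747, 0.1288]
ee_rot: [-2.722, 1.564, -0.003]
wrist_force: [-0.1, 0.6, 0.9]
width: 0.0683
[0.598  0.2747 0.1288] 0.528 tool shift cm: [-0.07  0.2   8.88]
[(array([350.03846154, 310.68269231]), np.int32(104), array([ 0.4441, -0.0476,  0.1075]))]
[(array([377.96774194, 245.12903226]), np.int32(62), array([ 0.4416, -0.0488,  0.1075]))]
```

```bash
python3 -m jog '[[-0.07,0.2,3,0,0,0],[0,0,3.5,0,0,0],[0,0,2.4,0,0,0],[0,0,0,0,0,0],[0,0,0,0,0,0]]'; python3 -m jog '[[0,0,0,0,0,0],[0,0,0,0,0,0],[0,0,0,0,0,0],[0,0,0,0,0,0]]' 0 80;  python3 -m jog '[[0,0,-2,0,0,0],[0,0,-4,0,0,0.16],[0,0,-5,0,0,0.16],[0,0,-3,0,0,0.16],[0,0,0,0,0,0.16],[0,0,0,0,0,0],[0,0,0,0,0,0]]'
python3 - <<'E'
from h import *
o,R=state()
print(o["tcp_pos"].round(4),np.arctan2(R[0,0],-R[1,0]).round(3),"tool shift cm:",tool(np.array([.4533,.0519,.17])-o["tcp_pos"]))
E
```

```text
clock: 44.15
tcp_pos: [0.5959, 0.2746, 0.0396]
ee_rot: [-2.724, 1.562, -0.002]
wrist_force: [-0.3, -0.7, 0.8]
width: 0.068
clock: 44.65
tcp_pos: [0.5962, 0.2747, 0.0402]
ee_rot: [-2.723, 1.561, -0.003]
wrist_force: [-0.1, -1.2, 6.5]
width: 0.043
clock: 45.52
tcp_pos: [0.5947, 0.2737, 0.1782]
ee_rot: [2.098, -2.337, -0.0]
wrist_force: [-0.4, 0.8, -1.5]
width: 0.0433
[0.5947 0.2737 0.1782] -0.107 tool shift cm: [23.56 11.68  0.84]
```

```bash
python3 -m jog '[[2.5,1.2,0,0,0,0],[5,2.5,0,0,0,0],[5,2.5,0,0,0,0],[5,2.5,0,0,0,0],[4,2,0,0,0,0],[2.06,0.98,0.8,0,0,0],[0,0,0,0,0,0],[0,0,0,0,0,0]]'; python3 -m jog '[[0,0,0,0,0,0],[0,0,0,0,0,0]]'
python3 - <<'E'
from h import *
o,R=state()
print(o["tcp_pos"].round(4),np.arctan2(R[0,0],-R[1,0]).round(3),"tool shift cm:",tool(np.array([.4533,.0519,.118])-o["tcp_pos"]))
E
```

```text
clock: 46.52
tcp_pos: [0.4543, 0.054, 0.1704]
ee_rot: [-2.096, 2.337, 0.0]
wrist_force: [-0.9, 0.0, -0.6]
width: 0.0431
clock: 46.78
tcp_pos: [0.4536, 0.0535, 0.1702]
ee_rot: [-2.097, 2.338, -0.0]
wrist_force: [-0.3, 0.2, -1.1]
width: 0.0434
[0.4536 0.0535 0.1702] -0.109 tool shift cm: [0.17 0.02 5.22]
```

```bash
python3 -m jog '[[0.12,0,2,0,0,0],[0,0,2,0,0,0],[0,0,1.2,0,0,0],[0,0,0,0,0,0],[0,0,0,0,0,0]]'; python3 -m jog '[[0,0,0.4,0,0,0],[0,0,0.4,0,0,0],[0,0,0,0,0,0]]';python3 -m jog '[[0,0,0.3,0,0,0],[0,0,0.2,0,0,0],[0,0,0,0,0,0]]'
```

```text
clock: 47.4
tcp_pos: [0.4533, 0.0516, 0.1186]
ee_rot: [-2.095, 2.34, -0.001]
wrist_force: [-0.2, 1.1, -1.5]
width: 0.0432
clock: 47.78
tcp_pos: [0.4528, 0.0512, 0.11]
ee_rot: [2.095, -2.34, -0.0]
wrist_force: [-0.5, -0.2, -1.2]
width: 0.0432
clock: 48.15
tcp_pos: [0.4532, 0.0518, 0.1051]
ee_rot: [-2.096, 2.339, 0.0]
wrist_force: [1.5, 1.6, -2.7]
width: 0.0432
```

```bash
python3 -m jog '[[0,0,0.3,0,0,0],[0,0,0.3,0,0,0],[0,0,0,0,0,0]]'; python3 -m jog '[[0,0,0.3,0,0,0],[0,0,0.3,0,0,0],[0,0,0,0,0,0]]';python3 -m jog '[[0,0,0.3,0,0,0],[0,0,0.2,0,0,0],[0,0,0,0,0,0]]';python3 -m jog '[[0,0,0.2,0,0,0],[0,0,0.1,0,0,0],[0,0,0,0,0,0]]'
```

```text
clock: 48.52
tcp_pos: [0.4532, 0.0517, 0.0992]
ee_rot: [-2.096, 2.34, -0.0]
wrist_force: [0.3, 1.7, 1.1]
width: 0.0434
clock: 48.9
tcp_pos: [0.4529, 0.0517, 0.0929]
ee_rot: [-2.096, 2.34, 0.001]
wrist_force: [0.3, 2.8, -2.9]
width: 0.0433
clock: 49.28
tcp_pos: [0.4532, 0.0517, 0.0879]
ee_rot: [-2.096, 2.34, 0.0]
wrist_force: [1.2, 3.2, -3.5]
width: 0.0432
clock: 49.65
tcp_pos: [0.4532, 0.0518, 0.0861]
ee_rot: [-2.095, 2.339, -0.001]
wrist_force: [-0.3, 4.7, 10.5]
width: 0.0432
```

```bash
python3 -m jog '[[0,0,0.1,0,0,0],[0,0,0,0,0,0]]'; python3 -m jog '[[0,0,-0.2,0,0,0],[0,0,0,0,0,0],[0,0,0,0,0,0],[0,0,0,0,0,0]]' 0.75; python3 -m jog '[[0,0,-3,0,0,0],[0,0,-5,0,0,0],[0,0,-5,0,0,0],[4,0,-4,0,0,0],[6,0,0,0,0,0],[6,0,0,0,0,0],[6,0,0,0,0,0],[6,0,0,0,0,0]]'; python3 -m jog '[[6,0,0,0,0,0],[6,0,0,0,0,0],[6,0,0,0,0,0],[6,0,0,0,0,0],[0,0,0,0,0,0],[0,0,0,0,0,0]]' 0
python3 m4.py; python3 - <<'E'
from h import *
a=env.snapshot("top");b=env.snapshot("scene")
c=lambda s,x,y,w,h,k:cv2.resize(s["img"][y:y+h,x:x+w,::-1],None,fx=k,fy=k,interpolation=cv2.INTER_CUBIC)
cv2.imwrite("pics/f1.png",np.vstack([c(b,268,180,160,72,5)[:300],c(a,300,200,160,60,5)])[:600,:800])
E
```

```text
clock: 49.9
tcp_pos: [0.4532, 0.0517, 0.086]
ee_rot: [-2.095, 2.338, -0.002]
wrist_force: [-3.4, 3.8, 22.9]
width: 0.0431
clock: 50.4
tcp_pos: [0.4527, 0.0509, 0.0859]
ee_rot: [2.095, -2.34, 0.0]
wrist_force: [0.4, 0.1, -0.3]
width: 0.0639
clock: 51.4
tcp_pos: [0.4214, -0.2289, 0.2561]
ee_rot: [2.095, -2.34, -0.0]
wrist_force: [0.9, -0.3, 0.6]
width: 0.0643
clock: 52.15
tcp_pos: [0.3956, -0.4645, 0.2556]
ee_rot: [-2.095, 2.34, 0.003]
wrist_force: [0.1, 0.5, -0.2]
width: -0.0
blk [0.4427 0.1482 0.1102] 0.0003 [291.  280.3] [334.9 269.6]
blk [0.4537 0.051  0.1077] 0.0012 [321.7 292.1] [354.4 256. ]
blk [ 0.4424 -0.0482  0.1085] 0.0013 [350.  310.7] [378. 245.]
blk [ 0.4316 -0.148   0.1077] 0.0011 [379.4 330.1] [400.  235.1]
[ 0.3965 -0.4635  0.2561] tool shift [-75.5  -11.95   5.71]
```

View pics/f1.png

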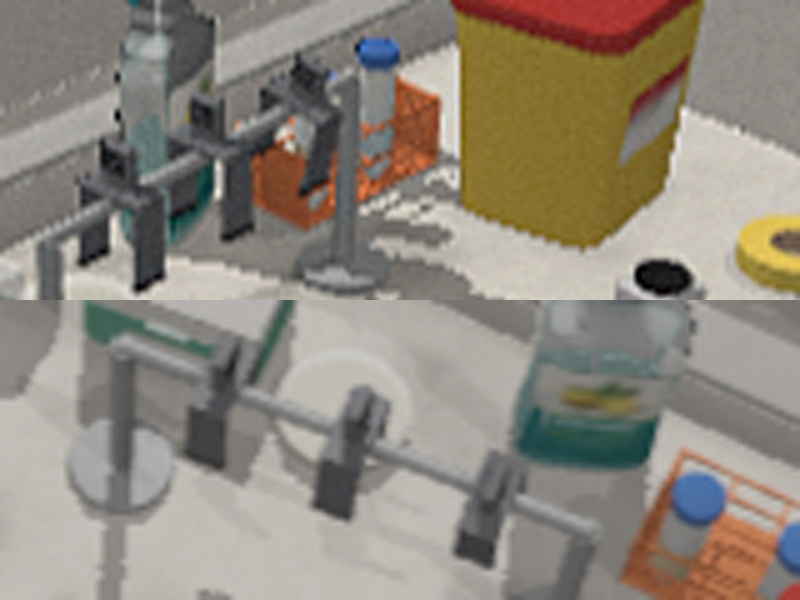

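```bash
python3 - <<'E'
from h import *
a=env.snapshot("top");b=env.snapshot("scene")
x=np.array([np.cos(.083),np.sin(.083),0])
for n,tt,ft,ts,fs in(("R",(503,160),(475,260),(306,58),(313,190)),("M",(362,90),(335,215),(207,98),(237,237)),("L",(232,45),(207,165),(118,140),(150,287))):
    T=lambda p:(300+p[0]/5-.4,200+p[1]/5-.4); S=lambda p:(268+p[0]/5-.4,180+p[1]/5-.4)
    P,e1=tri(a,T(tt),b,S(ts));Q,e2=tri(a,T(ft),b,S(fs)); v=P-Q
    print(n,P.round(3),Q.round(3),round(e1,4),round(e2,4),"len",np.linalg.norm(v).round(3),"tilt",(np.arctan2(v@x,v[2])-np.arctan2(24.5,97)).round(3), "along bar",(v@np.array([-x[1],x[0],0])).round(3))
E
```

```text
R [ 0.694 -0.076  0.198] [ 0.681 -0.078  0.097] 0.0046 0.0012 len 0.102 tilt -0.118 along bar 0.0
M [0.695 0.016 0.2  ] [0.666 0.01  0.101] 0.0044 0.0004 len 0.103 tilt 0.043 along bar 0.003
L [0.688 0.098 0.201] [0.659 0.096 0.101] 0.0015 0.0002 len 0.104 tilt 0.033 along bar -0.0
```

```bash
python3 -m jog '[[-5,0.5,0,0,0,0],[-6,0.7,0,0,0,0],[-6,0.6,0,0,0,0],[-6,0.6,0,0,0,0],[-6,0.6,0,0,0,0],[-6,0.6,0,0,0,0],[-6,0.6,0,0,0,0],[-6,0.6,0,0,0,0]]' 0; python3 -m jog '[[-6,0.6,0,0,0,0],[-6,0.6,0,0,0,0],[-2.3,0.4,3,0,0,0],[0,0,4,0,0,0],[0,0,0,0,0,0],[0,0,0,0,0,0]]'
python3 - <<'E'
from h import *
o,R=state()
print(o["tcp_pos"].round(4),np.arctan2(R[0,0],-R[1,0]).round(3),"tool shift cm:",tool(np.array([.400,.1523,.106])-o["tcp_pos"]))
E
```

```text
clock: 53.45
tcp_pos: [0.3997, 0.0091, 0.2566]
ee_rot: [-2.096, 2.339, -0.002]
wrist_force: [0.8, 0.7, -0.3]
width: -0.0
clock: 54.2
tcp_pos: [0.3999, 0.1509, 0.1871]
ee_rot: [-2.095, 2.34, -0.001]
wrist_force: [-0.2, -0.6, -0.2]
width: -0.0001
[0.3999 0.1509 0.1871] -0.11 tool shift cm: [-0.14  0.02  8.11]
```

Down in front of the knob, then push along −tool y, about 6.5 cm in all.

```bash
python3 -m jog '[[-0.14,0,3,0,0,0],[0,0,3,0,0,0],[0,0,2.1,0,0,0],[0,0,0,0,0,0]]'; python3 -m jog '[[0,-1,0,0,0,0],[0,-1,0,0,0,0],[0,-1,0,0,0,0],[0,-1,0,0,0,0],[0,0,0,0,0,0]]'; python3 -m jog '[[0,-0.7,0,0,0,0],[0,-0.7,0,0,0,0],[0,-0.6,0,0,0,0],[0,-0.3,0,0,0,0],[0,0,0,0,0,0]]'
python3 - <<'E'
from h import *
o,R=state(); H=np.array([.4637,.1453]);u=np.array([.994,-.110]); print("station x of tcp",(o["tcp_pos"][:2]-H)@u, o["tcp_pos"])
E
```

```text
clock: 54.7
tcp_pos: [0.4002, 0.1521, 0.1055]
ee_rot: [-2.095, 2.341, -0.001]
wrist_force: [0.6, -0.3, -0.1]
width: 0.0002
clock: 55.32
tcp_pos: [0.4411, 0.1476, 0.1053]
ee_rot: [-2.093, 2.341, -0.001]
wrist_force: [-0.3, -0.2, -0.1]
width: -0.0001
clock: 55.95
tcp_pos: [0.4628, 0.1452, 0.1051]
ee_rot: [-2.095, 2.34, -0.0]
wrist_force: [-1.0, 0.1, 0.1]
width: -0.0002
station x of tcp -0.0008866923892515428 [0.46280162 0.14524275 0.10512906]
```

```bash
python3 -m jog '[[0,-0.3,0,0,0,0],[0,-0.2,0,0,0,0],[0,0,0,0,0,0]]';python3 -m jog '[[0,-0.3,0,0,0,0],[0,-0.2,0,0,0,0],[0,0,0,0,0,0]]'; python3 -m jog '[[0,-0.2,0,0,0,0],[0,0,0,0,0,0]]'
python3 m4.py
```

```text
clock: 56.32
tcp_pos: [0.4674, 0.1447, 0.1052]
ee_rot: [-2.096, 2.34, -0.0]
wrist_force: [-1.3, 0.6, -1.1]
width: 0.0001
clock: 56.7
tcp_pos: [0.4685, 0.1444, 0.1049]
ee_rot: [2.094, -2.334, -0.005]
wrist_force: [-9.3, 2.6, 4.4]
width: -0.0
clock: 56.95
tcp_pos: [0.4686, 0.1444, 0.1049]
ee_rot: [2.094, -2.331, -0.008]
wrist_force: [-12.9, 3.2, 7.9]
width: -0.0001
blk [0.4537 0.0508 0.1079] 0.001 [321.8 292.2] [354.4 255.9]
blk [ 0.4428 -0.0481  0.108 ] 0.0011 [350.  310.7] [377.9 245.1]
blk [ 0.4318 -0.1481  0.1075] 0.0012 [379.5 330. ] [400.  235.1]
[0.4686 0.1443 0.1049] tool shift [-14.27 -11.21  -9.66]
```

Lever is at its stop: 13 N of resistance with no further travel. I'll retreat and check.

```bash
python3 -m jog '[[0,2,0,0,0,0],[0,4,-1,0,0,0],[0,2,-4,0,0,0],[0,0,-5,0,0,0],[4,0,-4,0,0,0],[6,0,0,0,0,0],[6,0,0,0,0,0],[6,0,0,0,0,0]]'; python3 -m jog '[[6,0,0,0,0,0],[6,0,0,0,0,0],[6,0,0,0,0,0],[6,0,0,0,0,0],[6,0,0,0,0,0],[6,0,0,0,0,0],[0,0,0,0,0,0],[0,0,0,0,0,0]]'; python3 -m jog '[[0,0,0,0,0,0],[0,0,0,0,0,0]]'
python3 m4.py; python3 - <<'E'
from h import *
v=np.load("v1.npz"); a=env.snapshot("top")
# guards still hanging: compare rail region with view before (grey count), bystanders
b=env.snapshot("scene")["img"]; d=cv2.absdiff(b,v["scene"])[165:245,262:345].max(2); print("rail region changed px",(d>60).sum())
H=np.array([.4637,.1453]);u=np.array([.994,-.110]);print(env.get_obs()["clock"],env.get_obs()["wrist_force"])
E
```

```text
clock: 58.05
tcp_pos: [0.3713, -0.0678, 0.2458]
ee_rot: [-2.095, 2.339, -0.004]
wrist_force: [1.6, -0.4, -0.1]
width: -0.0002
clock: 59.05
tcp_pos: [0.3312, -0.4233, 0.2452]
ee_rot: [-2.095, 2.34, -0.0]
wrist_force: [0.6, 0.2, 0.5]
width: 0.0001
clock: 59.3
tcp_pos: [0.3316, -0.4226, 0.2455]
ee_rot: [-2.098, 2.338, -0.0]
wrist_force: [-0.3, 0.7, 0.3]
width: 0.0002
blk [0.4909 0.1427 0.1088] 0.0007 [300.7 268.1] [324.5 262.4]
blk [0.4536 0.0511 0.1078] 0.0012 [321.7 292.1] [354.4 256. ]
blk [ 0.4426 -0.0482  0.108 ] 0.0013 [350.  310.7] [378.  245.1]
blk [ 0.4318 -0.1482  0.1072] 0.0009 [379.5 330.1] [399.9 235.1]
[ 0.3314 -0.4231  0.2454] tool shift [-72.21 -18.76   4.53]
rail region changed px 0
59.5 [-0.36742279  0.29387964  0.42784722]
```

```bash
python3 -c "
from rig import env
print(env.hand_in())"
```

```text
the job is handed in; nothing more can be done
None
```

I handed the job in at about 60 s on the clock: all three guards hang on the rail, all three grey heads are home, and the lever was swung over last. The hand-in gives no verdict, so what follows is from my own last checks.

- **Guards:** the view of the rail did not change between hanging them and handing in. The middle and left guards hang upright. The right one leans by about 0.12 to 0.2 rad, because I gripped it 3.5 mm off centre; the limit is 0.35 rad.
- **Heads:** each was pushed to a hard stop of 16–23 N. The cups now sit about 46 mm higher than they did on the bench, which matches the shoulder height. The ball joints can't be read directly; I took the clicks from the forces felt on the way down. One head had been knocked about 3 cm before I reached it, so I measured it again.
- **Lever:** it stopped against about 13 N. The knob measured 48 mm further back and at 109 mm height, which matches fully over.
- **Bystanders:** the timer, tape and petri dish were never approached, and I saw no movement in the views. I didn't measure them again at the end. The blue and yellow look-alike heads were left alone.

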